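# Box up a set of turned rollers in their two-layer case

## Robot

A 6-joint arm with a two-finger parallel gripper is mounted at the origin on a cart in front of the work surface, level with it; the furniture and walls round the work are solid. World frame = base frame: x ahead of the robot, y to its left, z up, the work surface at z = 0. Lengths are in m, angles in rad, forces in N, time in s.
With the tool pointing down it reaches from about 0.3 to 0.875 m from the base axis. Payload 4.2 kg.
Tool frame: the origin (TCP) lies at the very end of the fingers, on their centre line; the grasp point (between the pads) lies 19 mm behind it; z points along the fingers, y is the line along which they close (so a half turn about z gives the same grasp; the last joint's range is limited). The gripper opens to 85 mm and grips with 20 to 120 N. Pads are 22 mm wide; open, the fingers measure 114 mm over their backs; the gripper's body (76 mm by 85 mm) begins 54 mm behind the grasp point. The pads swing forward as they close: fully open they stand 13 mm farther back than shut.
Start: joints at [-1.214, 0.32, 1.565, -0, 1.257, -0.02], TCP at [0.212, -0.535, 0.231] pointing down, gripper open.
Joint ranges: [-3.11, 3.11], [-0.84, 2.01], [0.21, 2.61], [-1.34, 4.49], [0.05, 2.63], [-2.56, 2.56]. Speed limits (rad/s): [2.57, 2.57, 3.14, 3.14, 3.14, 3.14].

## Interface

Orientations are given as a unit quaternion [x, y, z, w].
In Python, from workcell import arm gives the robot as it stands.
- The arm moves only by the tool step_arm, never from a script. Its argument "rows" is a list of rows, each a list of 5 numbers: the finger opening in mm, from 0 to 85.4, then the shift along the world's x, y, z in mm, then the turn about the world's z in rad. In form: [[hand, x, y, z, twist], ...]. A call has 1 to 8 rows; each row shifts and turns the commanded pose from where the row before left it; what a row does not reach is not made up. A row lasts 1/12 s, in which the tool goes at most 41.7 mm and 7.16 degrees, less where a joint would pass 70% of its speed; a pose out of reach is approached as far as the arm can. A call is refused whole if a number of a shift passes 41.7 or a number of a turn 0.125, either way. A call with a gripper value outside its range is refused whole. The fingers move at their own pace and stop on an object; the grip force is fixed at half the most. Time passes only in rows, so rows that do not move let the fingers close. It gives the time, the measured TCP pose, the force, the opening and the grip force at its end, in the units of the state.
- arm.sense(): the state, without advancing time (a new reading comes with each control period).
- arm.capture(name): name is "side" or "top"; returns the picture (384x512x3 uint8, red, green, blue); there is no depth.
- arm.camera_model(name): a dict with "fx", "fy", "cx", "cy" (pixels), "position" and "orientation" of the camera in the world. Camera axes: x right, y down, z forward; pixel columns grow to the right and rows downward; lengths in m; the calibration is good to about 2 mm. A picture is of the moment at which its call begins. camera_model takes no time and is no camera call.
- arm.job_done(): hands the job in; it is judged then, once.
The state is a dict: "time": time; "joint_pos": joint angles; "joint_vel": joint speeds; "tau": joint torques, N m; "tcp_pos": TCP position; "tcp_rot": TCP orientation; "force": force on the tool from outside, world axes, zero at the start; "ft_torque": the same for the moment, N m; "gripper_width": finger opening in m; "grasp_force": force on a finger pad.
Only numpy, scipy, OpenCV 4.12 (cv2) and the standard library are available. Lean on these libraries where they do the work, as an engineer would, in place of code of your own. Each camera call takes 0.05 s, during which the arm holds its last target. There are 200 camera calls.

## Task

Pack the finished rollers from the drying rack into the wooden case: open the case, lay every thick roller in the V-cradles on its floor (if there are only two, in the outer cradles, so that the spacer will sit level), and chock them with the notched spacer set square and level over them. Then lay every thin roller in the notches on top of the spacer and shut the lid fully. Leave the other things on the bench where they are.

Things in the scene. Friction and masses are not known exactly. Their poses are not given: they have to be found in the camera images.
- case: wooden case fixed to the bench, 194 mm deep (its x, away from the robot at yaw 0), 226 mm wide (its y); origin at the centre of its underside. Rim at z = 62 mm, walls 9 mm, floor top at z = 10 mm; shut lid's top at 107 mm. Two notched cradle bars along y, at x = +46 and -46 mm (14 mm thick, top at z = 31 mm); between them the floor is free. Rollers lie along x, up to 8 mm off centre
- cradle_1 (a point): floor cradle 1 of the case (outer, on the case's -y side): where the middle of a thick roller's axis lies when it rests in these 90 degree V notches; at y = -62, z = 40 mm in the case's frame, axes as the case's
- cradle_2 (a point): floor cradle 2 of the case (middle): where the middle of a thick roller's axis lies when it rests in these 90 degree V notches; at y = 0, z = 40 mm in the case's frame, axes as the case's
- cradle_3 (a point): floor cradle 3 of the case (outer, on the +y side): where the middle of a thick roller's axis lies when it rests in these 90 degree V notches; at y = 62, z = 40 mm in the case's frame, axes as the case's
- case_lid (a joint): lid's hinge angle in rad: 0 shut, 1.75 wide open at its stop; hinge along the far rim. It stays at any angle (about 5 N at the tab opens it). The lid is 45 mm deep; saddles inside come down over the thin rollers with 2 mm play and hold them once it is shut. It will not shut over a roller or spacer that is not seated
- lid_tab (a point): grip point on the lift tab in the middle of the lid's front: a tab 28 mm wide (along the case's y), 14 mm thick, standing 36 mm off the front; the point lies 24 mm off the front, at mid thickness. With the lid shut the tab points to the case's -x and the point is at x = -121, z = 91 mm in the case's frame; its axes turn with the lid
- lid_hinge (a point): point on the hinge line at the middle of the far rim, at x = +97, z = 62 mm in the case's frame; the hinge line runs along the case's y; the tab's point turns about it at 220 mm radius
- spacer: loose wooden spacer, an H from above: two notched bars 184 mm long (its y), 14 mm thick, 30 mm high at x = +46 and -46 mm, joined by a grip rail along x at y = 0 (12 mm thick, 106 mm long, z = 16 to 46 mm); 0.16 kg. Origin at the centre of its underside, z up; either way round fits. Notches in its underside at y = -62, 0, +62 mm fit over the thick rollers
- spacer_home (a point): where the spacer's origin lies when it is seated on thick rollers in the two outer cradles: centre of the case, z = 50 mm in the case's frame, axes as the case's; a few mm off along the case's x do not matter
- notch_1 (a point): top notch 1 of the spacer: where the middle of a thin roller's axis lies when it rests there; at y = -45, z = 36 mm in the spacer's frame, axes as the spacer's
- notch_2 (a point): top notch 2 of the spacer: where the middle of a thin roller's axis lies when it rests there; at y = 45, z = 36 mm in the spacer's frame, axes as the spacer's
- thick_1: thick turned wooden roller, a plain round bar 32 mm in diameter and 160 mm long with two fine dark lines near each end; origin at the middle of its axis, x along the axis; 0.10 kg; 2 or 3 of the three are present
- thick_2: thick turned wooden roller, a plain round bar 32 mm in diameter and 160 mm long with two fine dark lines near each end; origin at the middle of its axis, x along the axis; 0.10 kg; 2 or 3 of the three are present
- thick_3: thick turned wooden roller, a plain round bar 32 mm in diameter and 160 mm long with two fine dark lines near each end; origin at the middle of its axis, x along the axis; 0.10 kg; 2 or 3 of the three are present
- thin_1: thin turned wooden roller, a plain round bar 22 mm in diameter and 160 mm long with two fine dark lines near each end; origin at the middle of its axis, x along the axis; 0.05 kg; 1 or 2 of the two are present
- thin_2: thin turned wooden roller, a plain round bar 22 mm in diameter and 160 mm long with two fine dark lines near each end; origin at the middle of its axis, x along the axis; 0.05 kg; 1 or 2 of the two are present
- rack: low dark drying rack fixed to the bench, on which the rollers lie along its x at the start; two notched bars along y at x = +45 and -45 mm (16 mm thick, 26 mm high) with five V notches 60 mm apart (y = -120 to +120 mm), notch bottoms at z = 12 mm; origin at the centre of its underside. Between its bars the bench is free.
- candle_cup: turned candle holder, 68 mm wide, 62 mm high; bystander, origin under its centre
- wood_egg: turned wooden egg on a foot, 47 mm wide, 60 mm high; bystander, origin under its centre
- wax_tin: flat green tin, 77 mm wide, 28 mm high; bystander, origin under its centre
- bottle_stopper: dark turned bottle stopper, standing, 39 mm wide, 80 mm high; bystander, origin under its centre

How it is judged:
On the way, in this order (a step that is already met when the one before it is completed fails the run):
1. the case is open (lid at 1.2 rad or more) (value of joint case_lid above 1.2 rad), for 0.2 s.
2. every thick roller lies in a floor cradle (z of thick_1 in the frame of case between 0.036 and 0.044 m and x of thick_1 in the frame of case between -0.014 and 0.014 m and y of thick_1 in the frame of case between -0.075 and 0.075 m and angle between the x axis of each of thick_1, thick_2, thick_3 and the x axis of case, either way round below 0.06 rad and z of thick_2 in the frame of case between 0.036 and 0.044 m and x of thick_2 in the frame of case between -0.014 and 0.014 m and y of thick_2 in the frame of case between -0.075 and 0.075 m and z of thick_3 in the frame of case between 0.036 and 0.044 m and x of thick_3 in the frame of case between -0.014 and 0.014 m and y of thick_3 in the frame of case between -0.075 and 0.075 m), for 0.2 s.
3. the spacer sits level over the thick rollers, which fill both outer cradles (all of step 2 and y of any of thick_1, thick_2, thick_3 in the frame of case below -0.055 m and y of any of thick_1, thick_2, thick_3 in the frame of case above 0.055 m and z of spacer in the frame of case between 0.0455 and 0.054 m and x of spacer in the frame of case between -0.02 and 0.02 m and y of spacer in the frame of case between -0.006 and 0.006 m and angle between the x axis of spacer and the x axis of case, either way round below 0.06 rad and angle between the z axis of spacer and the z axis of case, either way round below 0.05 rad), for 0.2 s.
4. every thin roller lies in a top notch of the spacer (z of spacer in the frame of case between 0.0455 and 0.054 m and x of spacer in the frame of case between -0.02 and 0.02 m and y of spacer in the frame of case between -0.006 and 0.006 m and angle between the x axis of spacer and the x axis of case, either way round below 0.06 rad and angle between the z axis of spacer and the z axis of case, either way round below 0.05 rad and z of thin_1 in the frame of spacer between 0.032 and 0.04 m and x of thin_1 in the frame of spacer between -0.03 and 0.03 m and y of thin_1 in the frame of spacer between -0.055 and 0.055 m and x of thin_1 in the frame of case between -0.014 and 0.014 m and angle between the x axis of each of thin_1, thin_2 and the x axis of spacer, either way round below 0.06 rad and z of thin_2 in the frame of spacer between 0.032 and 0.04 m and x of thin_2 in the frame of spacer between -0.03 and 0.03 m and y of thin_2 in the frame of spacer between -0.055 and 0.055 m and x of thin_2 in the frame of case between -0.014 and 0.014 m), for 0.2 s.
At the end, for the whole second after the job is handed in: Lid shut (0.03 rad); every thick roller in a floor cradle, both outer cradles filled, and every thin one in a top notch of the spacer (axis height within 4 mm, aligned within 0.06 rad); spacer over the thick rollers, level within 0.05 rad, within 6 mm across and 20 mm along them; all at rest (all of step 2 and all of step 4 and value of joint case_lid below 0.03 rad and y of any of thick_1, thick_2, thick_3 in the frame of case below -0.055 m and y of any of thick_1, thick_2, thick_3 in the frame of case above 0.055 m and linear speed of each of thick_1, thick_2, thick_3, thin_1, thin_2, spacer below 0.02 m/s); the robot touches nothing.
It fails at once if the candle cup is shoved more than 4 cm or knocked over (distance of candle_cup from where it was at the start of the episode above 0.04 m or angle between candle_cup's own z axis and vertical above 0.6 rad).
It fails at once if the wood egg is shoved more than 4 cm or knocked over (distance of wood_egg from where it was at the start of the episode above 0.04 m or angle between wood_egg's own z axis and vertical above 0.6 rad).
It fails at once if the wax tin is shoved more than 4 cm or knocked over (distance of wax_tin from where it was at the start of the episode above 0.04 m or angle between wax_tin's own z axis and vertical above 0.6 rad).
It fails at once if the bottle stopper is shoved more than 4 cm or knocked over (distance of bottle_stopper from where it was at the start of the episode above 0.04 m or angle between bottle_stopper's own z axis and vertical above 0.6 rad).
Of thick_1, thick_2, thick_3 only 2 to 3 are there at a start; the rules pass over those that are not, and their reading is None.
Of thin_1, thin_2 only 1 to 2 are there at a start; the rules pass over those that are not, and their reading is None.
At some moment in a run one of thick_1, thick_2, thick_3, thin_1, thin_2, spacer may be knocked a few centimetres aside while the robot is not near it.
Once in a run the grip may slacken for a moment while it holds something.
It also fails if it takes over 210 s, if anything falls off the work surface, if the arm or the gripper's body presses on something with over 40 N, if the wrist force passes 120 N, or if a joint passes its speed limit or range.

## Working session

There is one attempt and no reset: what is moved stays moved. The work goes in short steps, Python scripts to look and compute and a tool call to move; the robot and the scene stay as the last step left them, time stands still between calls to the robot, and variables do not carry over. Pictures are saved under pics/ and viewed, at most 14 in all, crops included, and the job is handed in when it is done.

Besides the shell and the picture viewer there is one more tool, called after "Emit:" in YAML: its name, and indented under it one key for each argument. step_arm: Moves the arm, as the interface text tells. Its arguments: {"type":"object","properties":{"rows":{"type":"array","items":{"type":"array","items":{"type":"number"}}}},"required":["rows"]}

```bash
mkdir -p pics; python3 - <<'E'
from workcell import arm
import cv2
for n in("top","side"):
    cv2.imwrite(f"pics/{n}0.png",arm.capture(n)[:,:,::-1]); print(n,arm.camera_model(n))
s=arm.sense();print(s)
E
```

```text
top {'fx': 498.1244542269954, 'fy': 498.1244542269954, 'cx': 262.0401038191764, 'cy': 191.3074139243988, 'position': array([-0.42603717,  0.37154713,  1.75890101]), 'orientation': array([-0.51182035,  0.81531503, -0.22791968,  0.1461299 ])}
side {'fx': 400.2206865580274, 'fy': 400.2206865580274, 'cx': 251.90665876175748, 'cy': 190.26626612417462, 'position': array([-0.50732693,  0.03700601,  0.95350731]), 'orientation': array([-0.60727096,  0.67439537, -0.31037144,  0.2829884 ])}
{'time': 0.1, 'joint_pos': array([-1.21397274e+00,  3.20261067e-01,  1.56552993e+00, -7.60761336e-06,
        1.25740308e+00, -1.99953975e-02]), 'joint_vel': array([ 5.97870506e-04, -9.76759713e-05, -2.57776087e-03, -4.68257221e-04,
        1.53608104e-04, -3.59150645e-04]), 'tau': array([-2.05802926e-04, -4.16408730e+01, -2.34705019e+01, -1.34051802e-04,
        4.95048385e-03,  6.40840213e-06]), 'tcp_pos': array([ 0.21143667, -0.53427136,  0.23055784]), 'tcp_rot': array([ 9.82302839e-01,  1.87297867e-01, -1.37781332e-04, -7.88778783e-04]), 'force': array([-0.30471257,  0.80007234, -0.02720293]), 'ft_torque': array([-0.00018254,  0.00709858, -0.02350744]), 'grasp_force': 0.0, 'gripper_width': 0.08537539853850996}
```

View pics/top0.png

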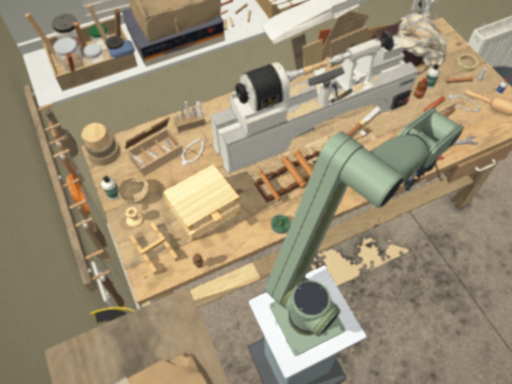

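View pics/side0.png

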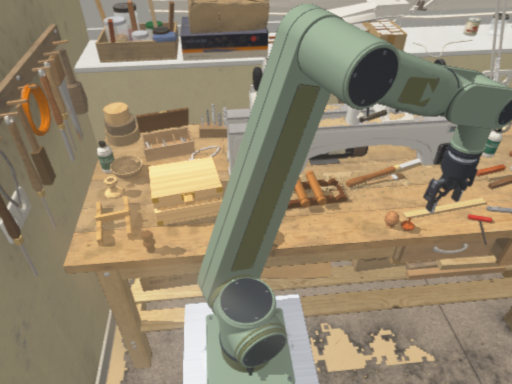

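The top view shows the case at about (202,200), the spacer at (152,247), the rack at (288,175) and the tin at (281,224). The stopper is at (198,260) and the candle cup at (133,215). I'll zoom in.

```bash
python3 - <<'E'
import cv2
a=cv2.imread("pics/top0.png")[140:280,110:340]; cv2.imwrite("pics/t1.png",cv2.resize(a,(800,487),interpolation=cv2.INTER_CUBIC))
a=cv2.imread("pics/side0.png")[140:260,80:360]; cv2.imwrite("pics/s1.png",cv2.resize(a,(800,343),interpolation=cv2.INTER_CUBIC))
E
```

```text
(no output)
```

View pics/t1.png

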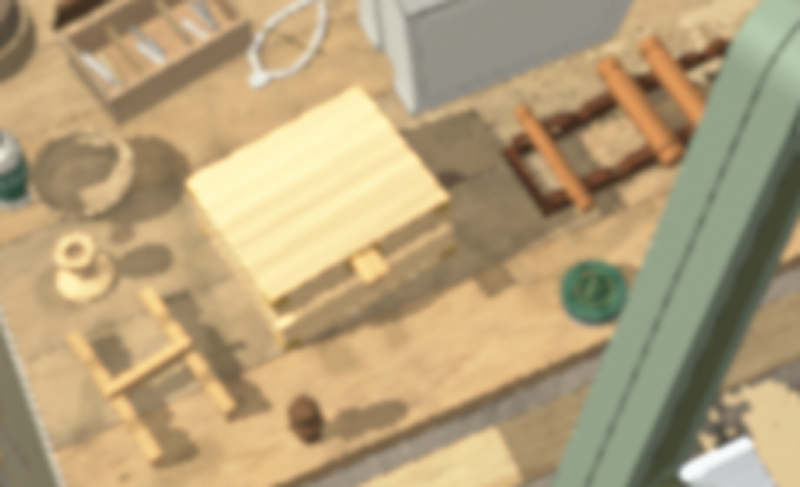

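View pics/s1.png

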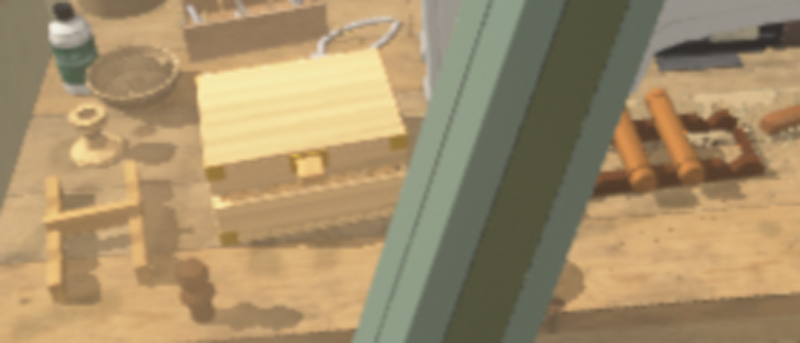

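```bash
cat > h.py <<'E'
import numpy as np, cv2
from scipy.spatial.transform import Rotation as R
from scipy.optimize import least_squares
from workcell import arm
C={}
for n in("top","side"):
    m=arm.camera_model(n); C[n]=(m["fx"],m["fy"],m["cx"],m["cy"],R.from_quat(m["orientation"]).as_matrix(),np.array(m["position"]))
def proj(n,P):
    fx,fy,cx,cy,r,p=C[n]; q=(np.atleast_2d(P)-p)@r
    return np.c_[fx*q[:,0]/q[:,2]+cx,fy*q[:,1]/q[:,2]+cy]
def ray(n,uv,z):
    fx,fy,cx,cy,r,p=C[n]; d=r@np.array([(uv[0]-cx)/fx,(uv[1]-cy)/fy,1]); return p+d*(z-p[2])/d[2]
def crop(n,name,x0,y0,w,h,s):
    a=arm.capture(n)[y0:y0+h,x0:x0+w,::-1]
    cv2.imwrite(name,cv2.resize(a,None,fx=s,fy=s,interpolation=cv2.INTER_CUBIC))
def fit(obs,g):
    # obs: list of (cam, (u,v), local xyz mm); g: x,y,yaw
    f=lambda q:np.concatenate([proj(c,[q[0]+(np.cos(q[2])*l[0]-np.sin(q[2])*l[1])/1e3,q[1]+(np.sin(q[2])*l[0]+np.cos(q[2])*l[1])/1e3,l[2]/1e3])[0]-uv for c,uv,l in obs])
    s=least_squares(f,g,loss='soft_l1'); return s.x.round(4),f(s.x).round(1)
def T(u,v):return np.array([110+u/3.478,140+v/3.478])
def S(u,v):return np.array([80+u/2.857,140+v/2.857])
E
python3 - <<'E'
from h import *
L=[(97,113,107),(97,-113,107),(-97,-113,107),(-97,113,107)]
ot=[("top",T(*p),l) for p,l in zip([(188,184),(358,88),(450,200),(275,302)],L)]
os=[("side",S(*p),l) for p,l in zip([(197,75),(380,52),(404,133),(205,170)],L)]
for o in(ot,os,ot+os): print("case",*fit(o,[.6,.2,0]))
print([ray(c,uv,l[2]/1e3).round(3) for c,uv,l in ot])
L=[(46,92,30),(46,-92,30),(-46,92,30),(-46,-92,30)]
A,B=[(75,337),(152,455)],[(150,293),(230,410)]
print([ray("top",T(*p),.03).round(3) for p in A+B],[ray("side",S(*p),.03).round(3) for p in [(52,180),(58,295),(132,165),(142,272)]])
for p in [(520,108),(587,207),(607,62),(670,157)]: print(p,ray("top",T(*p),.03).round(3))
for p in [(622,112),(645,185),(655,93),(692,175)]: print(p,ray("side",S(*p),.035).round(3))
for n,p in dict(cup=(85,285),tin=(595,292),stop=(308,435)).items(): print(n,ray("top",T(*p),.0).round(3))
E
```

```text
case [0.574  0.1598 0.1687] [-0.5 -0.8 -0.2 -1.1  0.3  0.4  0.3  1.5]
case [0.5823 0.1616 0.1331] [ 0.2 -1.6 -0.7 -2.4  0.4  2.6  0.   0.6]
case [0.5765 0.1603 0.1501] [-0.6 -1.9  0.1 -1.4 -0.1  0.6 -0.8  0.8 -0.  -0.2 -0.8 -1.7  1.2  3.3
  0.8  2.1]
[array([0.646, 0.287, 0.107]), array([0.683, 0.066, 0.107]), array([0.5  , 0.032, 0.107]), array([0.466, 0.254, 0.107])]
[array([0.563, 0.464, 0.03 ]), array([0.393, 0.433, 0.03 ]), array([0.579, 0.371, 0.03 ]), array([0.406, 0.34 , 0.03 ])] [array([0.565, 0.464, 0.03 ]), array([0.374, 0.422, 0.03 ]), array([0.582, 0.371, 0.03 ]), array([0.399, 0.336, 0.03 ])]
(520, 108) [ 0.623 -0.112  0.03 ]
(587, 207) [ 0.465 -0.122  0.03 ]
(607, 62) [ 0.638 -0.236  0.03 ]
(670, 157) [ 0.484 -0.241  0.03 ]
(622, 112) [ 0.614 -0.243  0.035]
(645, 185) [ 0.474 -0.243  0.035]
(655, 93) [ 0.648 -0.293  0.035]
(692, 175) [ 0.485 -0.303  0.035]
cup [0.639 0.435 0.   ]
tin [ 0.376 -0.088 -0.   ]
stop [0.355 0.273 0.   ]
```

```bash
python3 - <<'E'
from h import *
print(ray("top",T(371,262),.098),ray("side",S(308,157),.098),ray("side",S(308,167),.094))
for q in([.574,.160,.169],[.5765,.1603,.15]):
    c,s=np.cos(q[2]),np.sin(q[2])
    print([ (((proj("top",[q[0]+c*x-s*y,q[1]+s*x+c*y,z])-[110,140])*3.478).round(),((proj("side",[q[0]+c*x-s*y,q[1]+s*x+c*y,z])-[80,140])*2.857).round()) for x,y,z in[(-.121,0,.098),(-.097,.113,0),(-.097,-.113,0),(-.097,.113,.062),(-.097,-.113,.062)]])
a=cv2.imread("pics/top0.png")[170:245,150:250]; a=cv2.resize(a,None,fx=8,fy=8,interpolation=cv2.INTER_CUBIC)
cv2.imwrite("pics/c.png",a)
E
```

```text
[0.47058778 0.14071393 0.098     ] [0.49459224 0.14824909 0.098     ] [0.48183361 0.14843603 0.094     ]
[(array([[378., 273.]]), array([[315., 180.]])), (array([[288., 351.]]), array([[224., 247.]])), (array([[455., 249.]]), array([[414., 210.]])), (array([[281., 326.]]), array([[216., 208.]])), (array([[453., 222.]]), array([[411., 172.]]))]
[(array([[375., 273.]]), array([[313., 179.]])), (array([[285., 349.]]), array([[222., 244.]])), (array([[454., 249.]]), array([[412., 210.]])), (array([[278., 324.]]), array([[214., 206.]])), (array([[451., 222.]]), array([[410., 172.]]))]
```

View pics/c.png

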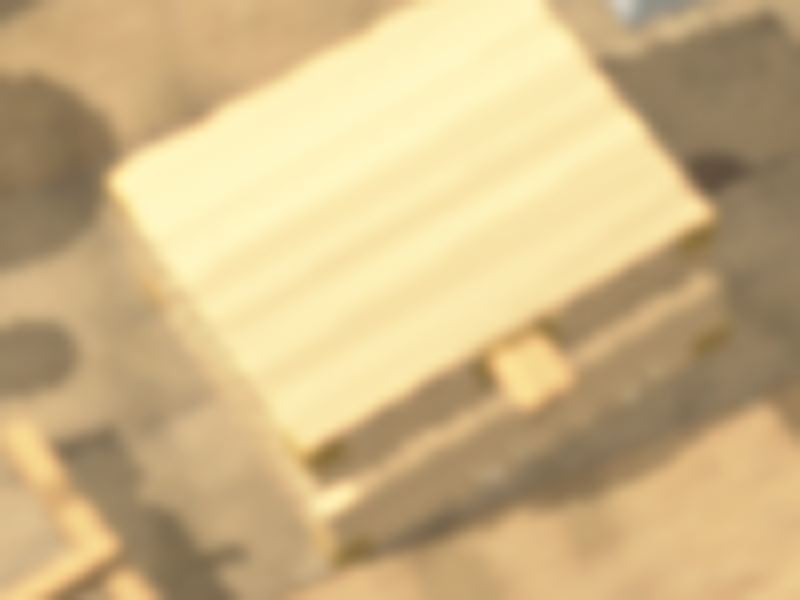

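```bash
python3 - <<'E'
from h import *
U=lambda u,v:np.array([150+u/8,170+v/8])
O=[((335,562),(-97,113,0)),((730,345),(-97,-113,0)),((300,450),(-97,113,107)),((712,215),(-97,-113,107)),((517,410),(-133,14,98)),((577,378),(-133,-14,98)),((110,180),(97,113,107)),((318,503),(-97,113,62)),((712,275),(-97,-113,62))]
o=[("top",U(*p),l) for p,l in O]
print(fit(o,[.57,.16,.15]))
O2=[((205,170),(-97,113,107)),((404,135),(-97,-113,107)),((222,243),(-97,113,0)),((197,75),(97,113,107)),((380,52),(97,-113,107))]
o2=[("side",S(*p),l) for p,l in O2]
print(fit(o2,[.57,.16,.15])); x,_=fit(o+o2,[.57,.16,.15]);print(x,_)
c,s=np.cos(x[2]),np.sin(x[2]); print("tab",x[0]-.121*c,x[1]-.121*s,"hinge",x[0]+.097*c,x[1]+.097*s)
E
```

```text
(array([0.5785, 0.1606, 0.1485]), array([-0.3, -0.4, -1.1, -1.8,  0.5,  1. , -0. ,  0.9,  1.3,  0.9,  0.1,
        1.2, -0.6, -1.9, -0.2, -0.2,  0.5, -0.8]))
(array([0.5794, 0.1611, 0.1373]), array([ 0.2,  1.3,  0.6,  2.4, -0.4, -0.5,  0.1, -1. , -0.7, -2. ]))
[0.5786 0.1606 0.1437] [-0.5 -0.5 -1.2 -1.7  0.3  0.9 -0.1  1.   1.1  1.  -0.1  1.3 -0.6 -2.1
 -0.4 -0.3  0.4 -0.6  0.6  1.6  1.   2.3 -0.1 -0.2  0.1 -0.7 -0.7 -2. ]
tab 0.45884715790866576 0.1432720800138052 hinge 0.6746002122550365 0.17449097717901565
```

Emit:
step_arm:
  rows:
    - [85, 6, 17, 0, 0]
    - [85, 12, 34, 0, -0.02]
    - [85, 12, 34, 0, -0.02]
    - [85, 12, 34, 0, -0.02]
    - [85, 12, 34, 0, -0.02]
    - [85, 12, 34, 0, -0.02]
    - [85, 12, 34, 0, -0.02]
    - [85, 12, 34, 0, -0.02]

```text
time: 0.77
tcp_pos: [0.3015, -0.2778, 0.231]
tcp_rot: [0.993, 0.117, -0.0, -0.0]
force: [1.8, -0.1, 0.1]
gripper_width: 0.085
grasp_force: 0.0
```

Emit:
step_arm:
  rows:
    - [85, 12, 34, 0, -0.02]
    - [85, 12, 34, 0, -0.02]
    - [85, 12, 34, 0, -0.02]
    - [85, 12, 34, 0, -0.02]
    - [85, 12, 34, 0, 0]
    - [85, 12, 34, 0, 0]
    - [85, 12, 34, 0, 0]
    - [85, 12, 34, 0, 0]

```text
time: 1.43
tcp_pos: [0.3975, -0.0059, 0.2312]
tcp_rot: [0.997, 0.078, -0.0, 0.0]
force: [0.6, 0.6, 0.3]
gripper_width: 0.0851
grasp_force: 0.0
```

Emit:
step_arm:
  rows:
    - [85, 12, 34, 0, 0]
    - [85, 12, 34, 0, 0]
    - [85, 12, 34, 0, 0]
    - [85, 12, 34, 0, 0]
    - [85, 10.5, 14.4, 0, -0.012]
    - [85, 0, 0, 0, 0]
    - [85, 0, 0, 0, 0]
    - [85, 0, 0, 0, 0]

```text
time: 2.1
tcp_pos: [0.4553, 0.142, 0.2309]
tcp_rot: [0.997, 0.072, -0.001, 0.0]
force: [-0.5, 0.2, 0.5]
gripper_width: 0.0848
grasp_force: 0.0
```

```bash
cat > st.py <<'E'
from h import *
s=arm.sense(); t=R.from_quat(s["tcp_rot"]).as_matrix()
print(s["time"],s["tcp_pos"].round(4),"closeyaw",np.arctan2(t[1,1],t[0,1]).round(4),"w",s["gripper_width"].round(4),"F",s["force"].round(1),"q6",s["joint_pos"][5].round(2))
E
python3 st.py; python3 -c "
from h import *
a=arm.capture('top')[140:280,110:340,::-1]; a=cv2.resize(a,None,fx=3.478,fy=3.478,interpolation=cv2.INTER_CUBIC); b=arm.capture('side')[140:260,80:360,::-1]; b=cv2.resize(b,None,fx=2.857,fy=2.857,interpolation=cv2.INTER_CUBIC)
print(a.shape,b.shape);cv2.imwrite('pics/t2.png',a);cv2.imwrite('pics/s2.png',b)"
```

```text
(487, 800, 3) (343, 800, 3)Traceback (most recent call last):
  File "st.py", line 3, in <module>
    print(s["time"],s["tcp_pos"].round(4),"closeyaw",np.arctan2(t[1,1],t[0,1]).round(4),"w",s["gripper_width"].round(4),"F",s["force"].round(1),"q6",s["joint_pos"][5].round(2))
                                                                                            ^^^^^^^^^^^^^^^^^^^^^^^^
AttributeError: 'float' object has no attribute 'round'
```

View pics/t2.png

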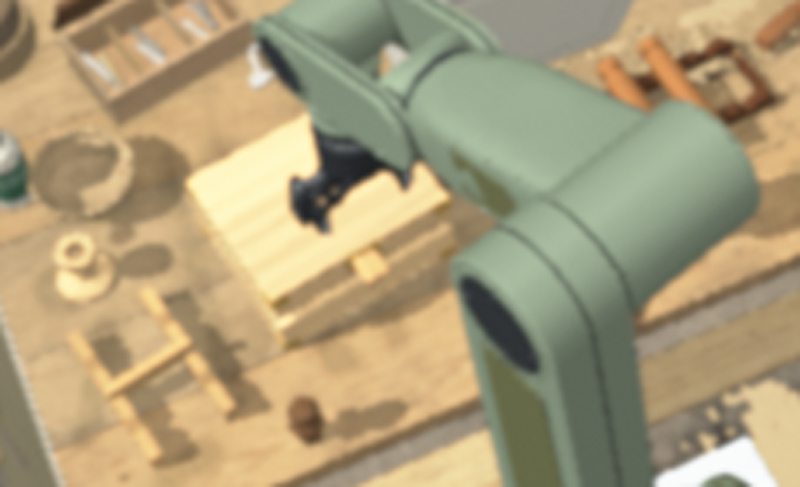

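View pics/s2.png

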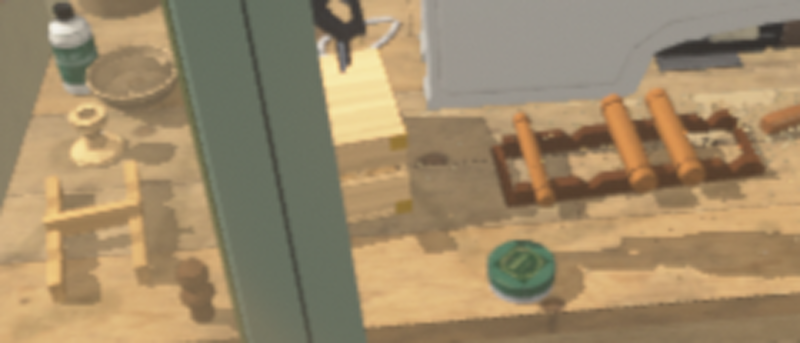

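The side view shows the whole rack. A thin roller lies at (532,158), and thick rollers lie at (628,142) and (675,135). The other two notches are empty, so there are 2 thick and 1 thin.

```bash
sed -i 's/s\["gripper_width"\].round(4)/round(float(s["gripper_width"]),4)/' st.py; python3 st.py; python3 - <<'E'
from h import *
def pr(n,a,b,z):
    a,b=ray(*a,z),ray(*b,z); d=a-b; print(n,"mid",((a+b)/2).round(4),"len",np.linalg.norm(d).round(3),"yaw",np.arctan2(d[1],d[0]).round(3))
pr("thin s",("side",S(519,117)),("side",S(545,198)),.0276)
pr("thin t",("top",T(521,110)),("top",T(587,206)),.0276)
pr("thk2 s",("side",S(614,102)),("side",S(642,182)),.0346)
pr("thk2 t",("top",T(608,63)),("top",T(671,157)),.0346)
pr("thk3 s",("side",S(656,97)),("side",S(691,174)),.0346)
p=[ray("top",T(*p),.03) for p in [(75,337),(152,455),(150,293),(230,410)]]
print("spacer",np.mean(p,0))
for a,b in((0,1),(2,3)): d=p[a]-p[b];print(np.arctan2(d[1],d[0]),np.linalg.norm(d))
print([ray(c,f,.046).round(4) for c,f in(("top",T(107,388)),("top",T(190,343)),("side",S(57,218)),("side",S(138,205)))])
E
```

```text
2.2 [0.4554 0.1416 0.2313] closeyaw -1.4272 w 0.0849 F [ 0.4 -0.5  0.1] q6 1.7
thin s mid [ 0.5495 -0.1173  0.0276] len 0.155 yaw 0.079
thin t mid [ 0.5445 -0.1179  0.0276] len 0.154 yaw 0.073
thk2 s mid [ 0.5578 -0.2387  0.0346] len 0.156 yaw 0.031
thk2 t mid [ 0.5568 -0.2376  0.0346] len 0.153 yaw 0.034
thk3 s mid [ 0.5639 -0.2975  0.0346] len 0.153 yaw 0.066
spacer [0.48529913 0.40191168 0.03      ]
0.1786236038811437 0.1727853763537013
0.1761796641065445 0.17609320271837436
[array([0.4802, 0.4508, 0.046 ]), array([0.492 , 0.3516, 0.046 ]), array([0.4794, 0.4383, 0.046 ]), array([0.4914, 0.349 , 0.046 ])]
```

Emit:
step_arm:
  rows:
    - [85, 0, 1, -30, 0]
    - [85, 0, 0, -40, 0]
    - [85, 0, 0, -40, 0]
    - [85, 0, 0, -30, 0]
    - [85, 0, 0, -14, 0]
    - [85, 0, 0, 0, 0]
    - [20, 0, 0, 0, 0]
    - [20, 0, 0, 0, 0]

```text
time: 2.87
tcp_pos: [0.4571, 0.1435, 0.0787]
tcp_rot: [0.997, 0.072, 0.001, -0.0]
force: [-0.0, 0.8, 0.5]
gripper_width: 0.0638
grasp_force: 0.0
```

Emit:
step_arm:
  rows:
    - [15, 0, 0, 0, 0]
    - [15, 0, 0, 0, 0]
    - [15, 0, 0, 0, 0]
    - [15, 0, 0, 0, 0]

```text
time: 3.2
tcp_pos: [0.4568, 0.1425, 0.0782]
tcp_rot: [0.997, 0.073, 0.001, 0.001]
force: [0.9, -6.4, 2.3]
gripper_width: 0.027
grasp_force: 60.4
```

```bash
python3 - <<'E'
import numpy as np
e=.158+np.linspace(0,1.5,25)**1; x=-222*np.cos(e); z=222*np.sin(e)
X=np.round(x*.9895-x[0]*.9895,1);Y=np.round((x-x[0])*.1445,1);Z=np.round(z-z[0],1)
d=np.c_[np.diff(X),np.diff(Y),np.diff(Z)].round(1)
for i in(0,8,16): print([[15,*map(float,r),0] for r in d[i:i+8]])
E
```

```text
[[15, 2.6, 0.4, 13.6, 0], [15, 3.4, 0.5, 13.5, 0], [15, 4.2, 0.6, 13.2, 0], [15, 5.1, 0.7, 12.9, 0], [15, 5.8, 0.9, 12.5, 0], [15, 6.6, 1.0, 12.2, 0], [15, 7.4, 1.0, 11.7, 0], [15, 8.0, 1.2, 11.2, 0]]
[[15, 8.8, 1.3, 10.7, 0], [15, 9.3, 1.3, 10.2, 0], [15, 10.0, 1.5, 9.5, 0], [15, 10.6, 1.5, 8.9, 0], [15, 11.0, 1.7, 8.2, 0], [15, 11.6, 1.6, 7.4, 0], [15, 12.0, 1.8, 6.8, 0], [15, 12.4, 1.8, 5.9, 0]]
[[15, 12.7, 1.9, 5.2, 0], [15, 13.1, 1.9, 4.3, 0], [15, 13.3, 1.9, 3.6, 0], [15, 13.4, 2.0, 2.6, 0], [15, 13.6, 2.0, 1.9, 0], [15, 13.7, 2.0, 0.9, 0], [15, 13.8, 2.0, 0.1, 0], [15, 13.7, 2.0, -0.8, 0]]
```

Emit:
step_arm:
  rows:
    - [15, 2.6, 0.4, 13.6, 0]
    - [15, 3.4, 0.5, 13.5, 0]
    - [15, 4.2, 0.6, 13.2, 0]
    - [15, 5.1, 0.7, 12.9, 0]
    - [15, 5.8, 0.9, 12.5, 0]
    - [15, 6.6, 1.0, 12.2, 0]
    - [15, 7.4, 1.0, 11.7, 0]
    - [15, 8.0, 1.2, 11.2, 0]

```text
time: 3.87
tcp_pos: [0.4985, 0.1489, 0.1773]
tcp_rot: [0.997, 0.073, -0.001, 0.001]
force: [4.7, -2.8, -9.3]
gripper_width: 0.0274
grasp_force: 60.1
```

Emit:
step_arm:
  rows:
    - [15, 8.8, 1.3, 10.7, 0]
    - [15, 9.3, 1.3, 10.2, 0]
    - [15, 10.0, 1.5, 9.5, 0]
    - [15, 10.6, 1.5, 8.9, 0]
    - [15, 11.0, 1.7, 8.2, 0]
    - [15, 11.6, 1.6, 7.4, 0]
    - [15, 12.0, 1.8, 6.8, 0]
    - [15, 12.4, 1.8, 5.9, 0]

```text
time: 4.53
tcp_pos: [0.5822, 0.1617, 0.244]
tcp_rot: [0.997, 0.072, -0.005, 0.001]
force: [-2.1, -1.0, -9.0]
gripper_width: 0.027
grasp_force: 59.7
```

Emit:
step_arm:
  rows:
    - [15, 12.7, 1.9, 5.2, 0]
    - [15, 13.1, 1.9, 4.3, 0]
    - [15, 13.3, 1.9, 3.6, 0]
    - [15, 13.4, 2.0, 2.6, 0]
    - [15, 13.6, 2.0, 1.9, 0]
    - [15, 13.7, 2.0, 0.9, 0]
    - [15, 13.8, 2.0, 0.1, 0]
    - [15, 13.7, 2.0, -0.8, 0]

```text
time: 5.2
tcp_pos: [0.6896, 0.1782, 0.2622]
tcp_rot: [0.997, 0.073, -0.005, 0.0]
force: [-4.8, 0.0, -5.7]
gripper_width: 0.0271
grasp_force: 59.3
```

Emit:
step_arm:
  rows:
    - [60, 0, 0, 0, 0]
    - [60, 0, 0, 0, 0]
    - [60, 0, 0, 0, 0]
    - [60, 0, 0, 20, 0]
    - [60, 0, 0, 30, 0]
    - [60, -10, -20, 20, 0]
    - [60, -12, -32, 0, -0.02]
    - [60, -12, -32, 0, -0.02]

```text
time: 5.87
tcp_pos: [0.6578, 0.0942, 0.3365]
tcp_rot: [0.999, 0.053, 0.003, -0.0]
force: [0.8, -0.2, 0.0]
gripper_width: 0.0599
grasp_force: 0.0
```

Emit:
step_arm:
  rows:
    - [45, -12, -32, 0, -0.02]
    - [45, -12, -32, 0, -0.02]
    - [45, -12, -32, 0, -0.02]
    - [45, -12, -32, 0, 0]
    - [45, -12, -32, -10, 0]
    - [45, -11, -32, -20, 0]
    - [45, -10, -34, -30, 0]
    - [45, -10, -34, -30, 0]

```text
time: 6.53
tcp_pos: [0.5683, -0.1602, 0.251]
tcp_rot: [1.0, 0.022, 0.002, 0.001]
force: [1.0, -0.8, -0.4]
gripper_width: 0.0451
grasp_force: 0.0
```

Emit:
step_arm:
  rows:
    - [45, -10, -34, -30, 0]
    - [45, -5, -35, -30, 0]
    - [45, -5, -30, -30, 0]
    - [45, 0, 0, 0, 0]
    - [45, 0, 0, 0, 0]
    - [45, 0, 0, 0, 0]

```text
time: 7.03
tcp_pos: [0.5513, -0.2498, 0.168]
tcp_rot: [1.0, 0.022, 0.001, 0.0]
force: [-0.5, 0.1, 0.4]
gripper_width: 0.0449
grasp_force: 0.0
```

```bash
python3 st.py; python3 -c "
from h import *
a=arm.capture('top')[140:280,110:340,::-1]; a=cv2.resize(a,None,fx=3.478,fy=3.478,interpolation=cv2.INTER_CUBIC); cv2.imwrite('pics/t3.png',a)"
```

```text
7.0333 [ 0.5513 -0.2498  0.168 ] closeyaw -1.5264 w 0.0449 F [-0.5  0.1  0.4] q6 1.08
```

View pics/t3.png

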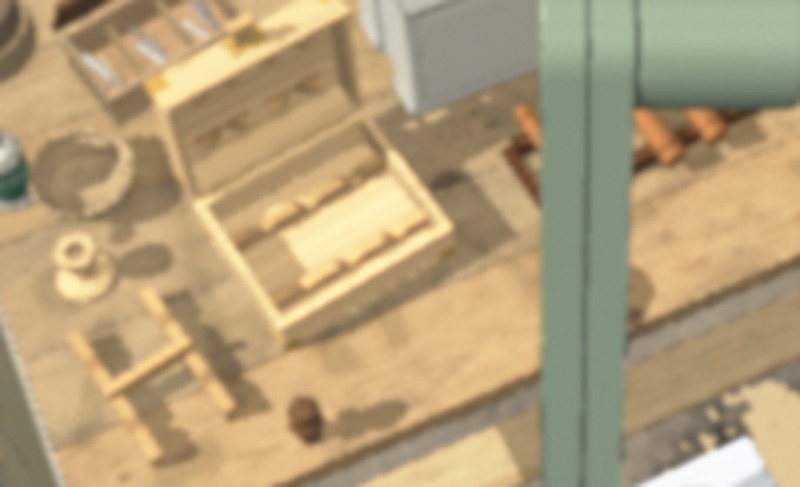

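The lid is wide open. The rim corners are at about (280,328), (452,228), (370,118) and (197,205), and the cradles are visible. I'll check the case fit, then pick the first roller.

```bash
python3 - <<'E'
from h import *
O=[((280,330),(-97,113,62)),((453,229),(-97,-113,62)),((197,206),(97,113,62)),((287,346),(-97,113,0)),((457,250),(-97,-113,0))]
print(fit([("top",T(*p),l) for p,l in O],[.57,.16,.15]))
# reprojection of model points for the fit in crop coords
q=[.5785,.1606,.145];c,s=np.cos(q[2]),np.sin(q[2])
for x,y,z in[(-.046,.093,.031),(-.046,-.031,.031),(-.046,.031,.031),(.046,.031,.031)]: print((x,y),((proj("top",[q[0]+c*x-s*y,q[1]+s*x+c*y,z])-[110,140])*3.478).round())
for p in[(671,157),(717,131)]: print(ray("top",T(*p),.0346).round(4))
E
```

```text
(array([0.5698, 0.1599, 0.1535]), array([ 0.2, -0.4,  0.3, -0.7, -0.6, -0.9,  0.2,  2.1, -0.2,  0.9]))
(-0.046, 0.093) [[273. 292.]]
(-0.046, -0.031) [[367. 238.]]
(-0.046, 0.031) [[320. 265.]]
(0.046, 0.031) [[280. 207.]]
[ 0.4806 -0.2402  0.0346]
[ 0.4889 -0.3065  0.0346]
```

```bash
python3 - <<'E'
from h import *
crop('top','pics/c2.png',160,165,90,75,8)
q=[.5745,.1603,.149];c,s=np.cos(q[2]),np.sin(q[2])
for x,y,z in[(-.097,.113,.062),(-.097,-.113,.062),(.097,.113,.062),(.097,-.113,.062),(-.046,.062,.022),(-.046,0,.022),(-.046,-.062,.022),(.046,.062,.022),(.046,0,.022)]: print((x,y),((proj("top",[q[0]+c*x-s*y,q[1]+s*x+c*y,z])-[160,165])*8).round())
E
```

```text
(-0.097, 0.113) [[240. 548.]]
(-0.097, -0.113) [[640. 315.]]
(0.097, 0.113) [[ 44. 258.]]
(0.097, -0.113) [[434.  44.]]
(-0.046, 0.062) [[289. 455.]]
(-0.046, 0) [[396. 393.]]
(-0.046, -0.062) [[502. 332.]]
(0.046, 0.062) [[196. 322.]]
(0.046, 0) [[303. 262.]]
```

View pics/c2.png

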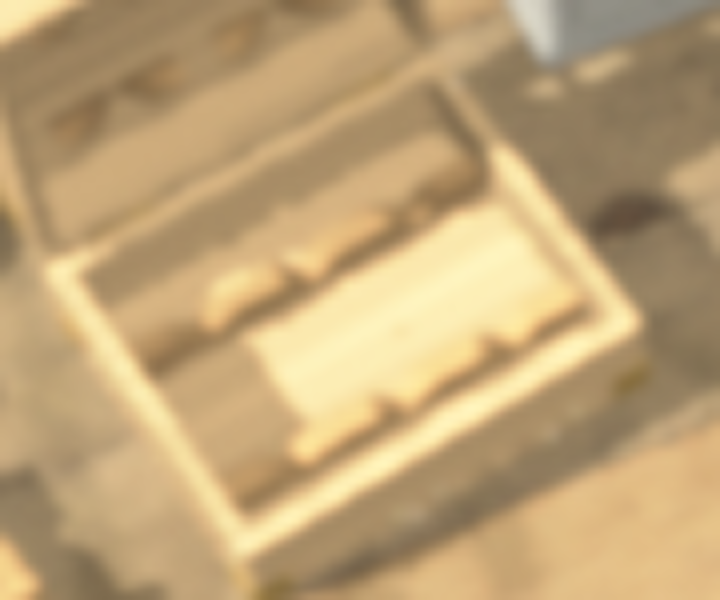

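```bash
python3 - <<'E'
from h import *
U=lambda u,v:np.array([160+u/8,165+v/8])
O=[((240,552),(-97,113,62)),((640,322),(-97,-113,62)),((48,264),(97,113,62)),((388,403),(-46,0,24)),((490,345),(-46,-62,24)),((290,268),(46,0,24))]
o=[("top",U(*p),l) for p,l in O]
print(fit(o,[.57,.16,.15])); print(fit(o[:3],[.57,.16,.15]));print(fit(o[3:],[.57,.16,.15]))
E
```

```text
(array([0.571 , 0.1641, 0.1477]), array([-0.7,  0.6, -0.6,  0.2, -1. ,  0.3,  0.4, -0.4,  1. , -0.8,  1. ,
       -0. ]))
(array([0.5712, 0.1607, 0.1441]), array([ 0. ,  0.2,  0.2, -0. , -0.2, -0.2]))
(array([0.5708, 0.1677, 0.1393]), array([-0.5,  0. ,  0.2, -0.3,  0.3,  0.3]))
```

Emit:
step_arm:
  rows:
    - [48, 6, 11.5, -20, 0]
    - [48, 0, 0, -40, 0]
    - [48, 0, 0, -40, 0]
    - [48, 0, 0, -30, 0]
    - [48, 0, 0, -15, 0]
    - [48, 0, 0, -6, 0]
    - [48, 0, 0, 0, 0]
    - [48, 0, 0, 0, 0]

```text
time: 7.8
tcp_pos: [0.5584, -0.2384, 0.0172]
tcp_rot: [1.0, 0.023, 0.001, 0.001]
force: [-0.5, 0.3, 1.3]
gripper_width: 0.0481
grasp_force: 0.0
```

Emit:
step_arm:
  rows:
    - [20, 0, 0, 0, 0]
    - [20, 0, 0, 0, 0]
    - [20, 0, 0, 0, 0]
    - [20, 0, 0, 0, 0]
    - [20, 0, 0, 0, 0]

```text
time: 8.22
tcp_pos: [0.5584, -0.2387, 0.018]
tcp_rot: [1.0, 0.023, 0.002, 0.001]
force: [-0.2, 2.0, 7.1]
gripper_width: 0.0303
grasp_force: 59.0
```

Emit:
step_arm:
  rows:
    - [20, 0, 0, 15, 0]
    - [20, 0, 0, 35, 0]
    - [20, 0, 10, 40, 0]
    - [20, 0, 25, 30, 0]
    - [20, 1, 35, 12, 0.01]
    - [20, 1, 35, 0, 0.01]
    - [20, 1, 35, 0, 0.01]
    - [20, 1, 35, 0, 0.01]

```text
time: 8.88
tcp_pos: [0.5608, -0.0623, 0.1489]
tcp_rot: [0.999, 0.042, 0.001, 0.0]
force: [1.0, 0.2, -1.5]
gripper_width: 0.03
grasp_force: 59.3
```

Emit:
step_arm:
  rows:
    - [20, 1, 35, 0, 0.01]
    - [20, 1, 35, 0, 0.01]
    - [20, 0, 35, 0, 0.01]
    - [20, 0, 35, 0, 0.01]
    - [20, 0, 35, 0, 0.01]
    - [20, 0, 35, 0, 0.01]
    - [20, 0, 35, 0, 0]
    - [20, 0, 30, 0, 0]

```text
time: 9.55
tcp_pos: [0.5627, 0.2137, 0.1484]
tcp_rot: [0.997, 0.073, 0.001, -0.0]
force: [0.1, -0.2, -0.8]
gripper_width: 0.0301
grasp_force: 59.3
```

Emit:
step_arm:
  rows:
    - [20, 0, 10, 0, 0]
    - [20, 0, 0, 0, 0]
    - [20, 0, 0, 0, 0]

```text
time: 9.8
tcp_pos: [0.5627, 0.2211, 0.1478]
tcp_rot: [0.997, 0.073, 0.0, 0.001]
force: [-0.1, -1.0, -1.3]
gripper_width: 0.0301
grasp_force: 59.4
```

```bash
python3 st.py
```

```text
9.8 [0.5627 0.2211 0.1478] closeyaw -1.4249 w 0.0301 F [-0.1 -1.  -1.3] q6 1.78
```

Emit:
step_arm:
  rows:
    - [20, 1, 0, -30, 0]
    - [20, 0, 0, -35, 0]
    - [20, 0, 0, -28, 0]
    - [20, 0, 0, -15, 0]
    - [20, 0, 0, -8, 0]
    - [20, 0, 0, -5, 0]
    - [20, 0, 0, -3, 0]
    - [20, 0, 0, 0, 0]

```text
time: 10.47
tcp_pos: [0.5645, 0.2212, 0.0246]
tcp_rot: [0.997, 0.072, 0.001, -0.0]
force: [-0.1, 0.4, -0.5]
gripper_width: 0.0305
grasp_force: 59.6
```

Emit:
step_arm:
  rows:
    - [20, 0, 0, -1.5, 0]
    - [20, 0, 0, 0, 0]

```text
time: 10.63
tcp_pos: [0.5649, 0.2215, 0.024]
tcp_rot: [0.997, 0.072, 0.002, -0.0]
force: [-1.3, -0.8, 5.8]
gripper_width: 0.0303
grasp_force: 59.9
```

Emit:
step_arm:
  rows:
    - [42, 0, 0, 0, 0]
    - [42, 0, 0, 0, 0]
    - [42, 0, 0, 0, 0]
    - [42, 0, 0, 0, 0]
    - [42, 0, 0, 20, 0]
    - [42, 0, 0, 35, 0]
    - [42, 0, 0, 35, 0]
    - [42, 0, 0, 35, 0]

```text
time: 11.3
tcp_pos: [0.5636, 0.2214, 0.1481]
tcp_rot: [0.997, 0.072, -0.0, 0.0]
force: [0.4, -0.4, 0.0]
gripper_width: 0.0417
grasp_force: 0.0
```

Emit:
step_arm:
  rows:
    - [45, 0, -20, 0, 0]
    - [45, 0, -35, 0, 0]
    - [45, 0, -35, 0, 0]
    - [45, 0, -35, 0, -0.02]
    - [45, 0, -35, 0, -0.02]
    - [45, 0, -35, 0, -0.02]
    - [45, 0, -35, 0, -0.01]
    - [45, 0, -35, 0, 0]

```text
time: 11.97
tcp_pos: [0.5636, -0.0452, 0.1471]
tcp_rot: [0.999, 0.037, 0.0, 0.0]
force: [0.8, -0.1, -0.8]
gripper_width: 0.0449
grasp_force: 0.0
```

Emit:
step_arm:
  rows:
    - [45, 0, -35, 0, 0]
    - [45, 0, -35, 0, 0]
    - [45, 0, -35, 0, 0]
    - [45, 0, -35, 0, 0]
    - [45, 0, -35, 0, 0]
    - [45, 0, -35, 0, 0]
    - [45, 0, -35, 0, 0]
    - [45, 0, 0, 0, 0]

```text
time: 12.63
tcp_pos: [0.5638, -0.2948, 0.1468]
tcp_rot: [0.999, 0.035, 0.001, 0.002]
force: [0.4, -0.2, 0.6]
gripper_width: 0.0454
grasp_force: 0.0
```

```bash
python3 st.py; python3 -c "
from h import *
a=arm.capture('top')[140:280,110:340,::-1]; a=cv2.resize(a,None,fx=3.478,fy=3.478,interpolation=cv2.INTER_CUBIC)[:343]; b=arm.capture('side')[150:260,200:360,::-1]; b=cv2.resize(b,None,fx=3,fy=3,interpolation=cv2.INTER_CUBIC)
c=np.zeros((600,800,3),np.uint8); c[:270,:]=a[60:330]; c[270:,:480]=b; cv2.imwrite('pics/m1.png',c)"
```

```text
12.6333 [ 0.5638 -0.2948  0.1468] closeyaw -1.5005 w 0.0454 F [ 0.4 -0.2  0.6] q6 1.0
```

View pics/m1.png

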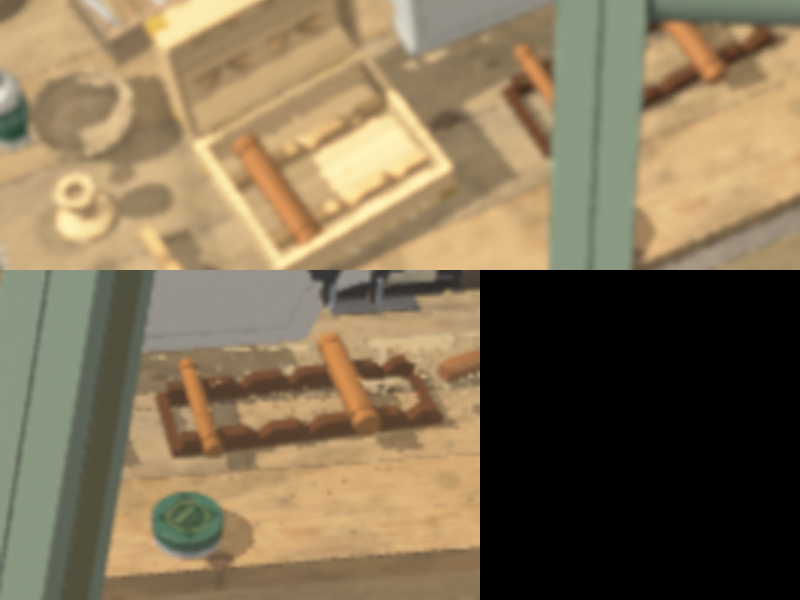

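Thick roller 1 lies in cradle 3, and the second thick roller is unmoved (side crop 328,343 to 368,420). Next I pick it.

Emit:
step_arm:
  rows:
    - [48, 0, -3, -20, -0.01]
    - [48, 0, 0, -40, 0]
    - [48, 0, 0, -35, 0]
    - [48, 0, 0, -20, 0]
    - [48, 0, 0, -10, 0]
    - [48, 0, 0, -5, 0]
    - [48, 0, 0, 0, 0]
    - [48, 0, 0, 0, 0]

```text
time: 13.4
tcp_pos: [0.5643, -0.2907, 0.0179]
tcp_rot: [0.999, 0.033, 0.0, -0.0]
force: [-0.4, 0.7, -0.1]
gripper_width: 0.048
grasp_force: 0.0
```

Emit:
step_arm:
  rows:
    - [20, 0, 0, 0, 0]
    - [20, 0, 0, 0, 0]
    - [20, 0, 0, 0, 0]
    - [20, 0, 0, 0, 0]
    - [20, 0, 0, 0, 0]

```text
time: 13.82
tcp_pos: [0.5653, -0.2977, 0.0208]
tcp_rot: [0.999, 0.034, 0.003, 0.006]
force: [-4.5, -16.5, 4.8]
gripper_width: 0.0304
grasp_force: 58.9
```

Emit:
step_arm:
  rows:
    - [20, 0, 0, 0, 0]
    - [20, 0, 0, 0, 0]

```text
time: 13.98
tcp_pos: [0.5653, -0.2977, 0.0208]
tcp_rot: [0.999, 0.034, 0.003, 0.006]
force: [-4.9, -16.4, 6.1]
gripper_width: 0.0304
grasp_force: 58.9
```

Emit:
step_arm:
  rows:
    - [20, 0, 0, 15, 0]
    - [20, 0, 0, 35, 0]
    - [20, 0, 0, 40, 0]
    - [20, 0, 0, 30, 0]
    - [20, 0, 0, 12, 0]
    - [20, 0, 0, 0, 0]
    - [20, 0, 0, 0, 0]
    - [20, 0, 0, 0, 0]

```text
time: 14.65
tcp_pos: [0.563, -0.2908, 0.148]
tcp_rot: [0.999, 0.032, -0.001, -0.001]
force: [-0.4, 0.2, -0.2]
gripper_width: 0.0302
grasp_force: 59.5
```

```bash
python3 st.py
```

```text
14.65 [ 0.563  -0.2908  0.148 ] closeyaw -1.506 w 0.0302 F [-0.4  0.2 -0.2] q6 1.01
```

Emit:
step_arm:
  rows:
    - [20, 1, 20, 0, 0.01]
    - [20, 2, 35, 0, 0.01]
    - [20, 2, 35, 0, 0.01]
    - [20, 2, 35, 0, 0.01]
    - [20, 2, 35, 0, 0.01]
    - [20, 2, 35, 0, 0.01]
    - [20, 2, 35, 0, 0.01]
    - [20, 2, 35, 0, 0.01]

```text
time: 15.32
tcp_pos: [0.5775, -0.0247, 0.147]
tcp_rot: [0.997, 0.073, -0.002, -0.0]
force: [0.3, -0.6, -0.2]
gripper_width: 0.0301
grasp_force: 59.6
```

Emit:
step_arm:
  rows:
    - [20, 2, 35, 0, 0]
    - [20, 1, 35, 0, 0]
    - [20, 1, 35, 0, 0]
    - [20, 0, 19, 0, 0]
    - [20, 0, 0, 0, 0]
    - [20, 0, 0, 0, 0]

```text
time: 15.82
tcp_pos: [0.5817, 0.0983, 0.1472]
tcp_rot: [0.997, 0.074, -0.002, 0.0]
force: [-0.7, -0.4, -1.4]
gripper_width: 0.0303
grasp_force: 59.6
```

```bash
python3 st.py
```

```text
15.8167 [0.5817 0.0983 0.1472] closeyaw -1.4235 w 0.0303 F [-0.7 -0.4 -1.4] q6 1.57
```

Emit:
step_arm:
  rows:
    - [20, 0, 0, -30, 0]
    - [20, 0, 0, -35, 0]
    - [20, 0, 0, -28, 0]
    - [20, 0, 0, -14, 0]
    - [20, 0, 0, -8, 0]
    - [20, 0, 0, -4, 0]
    - [20, 0, 0, 0, 0]

```text
time: 16.4
tcp_pos: [0.5827, 0.0967, 0.0296]
tcp_rot: [0.997, 0.072, -0.001, 0.0]
force: [0.6, -0.6, -0.4]
gripper_width: 0.0302
grasp_force: 59.8
```

Emit:
step_arm:
  rows:
    - [20, 0, 0, -2, 0]
    - [20, 0, 0, 0, 0]

```text
time: 16.57
tcp_pos: [0.5837, 0.0973, 0.0289]
tcp_rot: [0.997, 0.072, 0.001, 0.0]
force: [0.1, -0.9, -1.2]
gripper_width: 0.0303
grasp_force: 59.7
```

Emit:
step_arm:
  rows:
    - [20, 0, 0, -3, 0]
    - [20, 0, 0, 0, 0]

```text
time: 16.73
tcp_pos: [0.584, 0.0981, 0.0269]
tcp_rot: [0.997, 0.072, 0.002, -0.0]
force: [-1.2, 1.3, 4.9]
gripper_width: 0.0303
grasp_force: 60.2
```

Emit:
step_arm:
  rows:
    - [42, 0, 0, 0, 0]
    - [42, 0, 0, 0, 0]
    - [42, 0, 0, 0, 0]
    - [42, 0, 0, 0, 0]
    - [42, 0, 0, 20, 0]
    - [42, 0, 0, 40, 0]
    - [42, 0, 0, 40, 0]
    - [42, 0, 0, 40, 0]

```text
time: 17.4
tcp_pos: [0.5823, 0.0973, 0.1662]
tcp_rot: [0.997, 0.072, -0.001, 0.0]
force: [-0.0, 0.6, 0.5]
gripper_width: 0.042
grasp_force: 0.0
```

Emit:
step_arm:
  rows:
    - [45, -4, 14, 0, 0.12]
    - [45, -8, 24, 0, 0.123]
    - [45, -8, 24, 0, 0.123]
    - [45, -8, 24, 0, 0.123]
    - [45, -8, 24, 0, 0.123]
    - [45, -8, 24, 0, 0.123]
    - [45, -8, 24, 0, 0.123]
    - [45, -8, 24, 0, 0.123]

```text
time: 18.07
tcp_pos: [0.5223, 0.2805, 0.1649]
tcp_rot: [0.844, 0.536, -0.0, 0.0]
force: [0.5, 0.3, 0.1]
gripper_width: 0.0451
grasp_force: 0.0
```

Emit:
step_arm:
  rows:
    - [45, -8, 24, 0, 0.123]
    - [45, -8, 24, 0, 0.123]
    - [45, -8, 24, 0, 0.123]
    - [45, -8, 24, 0, 0.123]
    - [45, -6, 24, 0, 0.123]
    - [45, 0, 0, 0, 0]
    - [45, 0, 0, 0, 0]
    - [45, 0, 0, 0, 0]

```text
time: 18.73
tcp_pos: [0.4848, 0.3989, 0.1647]
tcp_rot: [0.645, 0.764, -0.001, 0.0]
force: [0.2, 0.6, -0.1]
gripper_width: 0.0449
grasp_force: 0.0
```

```bash
python3 st.py; python3 -c "
from h import *
a=arm.capture('top')[175:285,110:250,::-1]; a=cv2.resize(a,None,fx=5,fy=5,interpolation=cv2.INTER_CUBIC);cv2.imwrite('pics/m2.png',a)"
```

```text
18.7333 [0.4848 0.3989 0.1647] closeyaw 0.169 w 0.0449 F [ 0.2  0.6 -0.1] q6 0.5
```

View pics/m2.png

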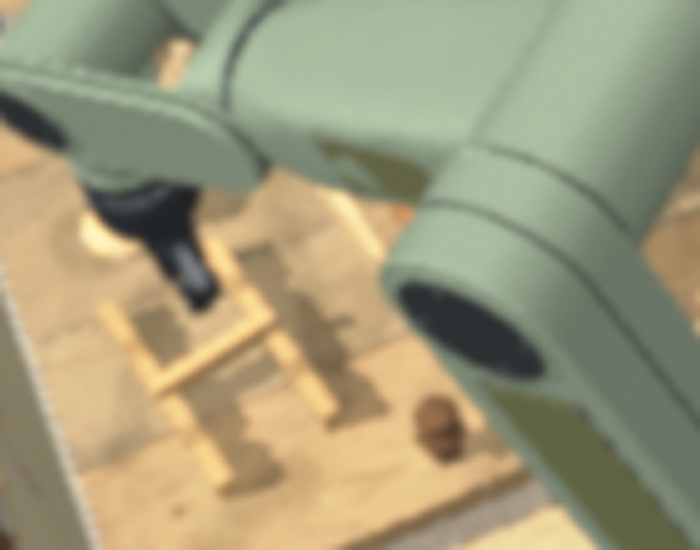

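The spacer has not moved; its rail runs from (158,388) to (272,318) in the crop. I'll go down on the rail.

Emit:
step_arm:
  rows:
    - [45, 1, 1, -30, 0.008]
    - [45, 0, 0, -40, 0]
    - [45, 0, 0, -40, 0]
    - [45, 0, 0, -20, 0]
    - [45, 0, 0, -10, 0]
    - [45, 0, 0, -5, 0]
    - [45, 0, 0, 0, 0]
    - [45, 0, 0, 0, 0]

```text
time: 19.45
tcp_pos: [0.4871, 0.4009, 0.0216]
tcp_rot: [0.642, 0.767, 0.001, 0.0]
force: [-0.3, 0.6, -0.0]
gripper_width: 0.0452
grasp_force: 0.0
```

Emit:
step_arm:
  rows:
    - [4, 0, 0, 0, 0]
    - [4, 0, 0, 0, 0]
    - [4, 0, 0, 0, 0]
    - [4, 0, 0, 0, 0]
    - [4, 0, 0, 0, 0]
    - [4, 0, 0, 0, 0]

```text
time: 19.95
tcp_pos: [0.4872, 0.4014, 0.022]
tcp_rot: [0.641, 0.767, 0.002, 0.001]
force: [0.9, -0.8, 6.2]
gripper_width: 0.0109
grasp_force: 60.6
```

```bash
python3 st.py
```

```text
19.95 [0.4872 0.4014 0.022 ] closeyaw 0.1781 w 0.0109 F [ 0.9 -0.8  6.2] q6 0.49
```

Emit:
step_arm:
  rows:
    - [4, 0, 0, 15, 0]
    - [4, 0, 0, 35, 0]
    - [4, 0, 0, 40, 0]
    - [4, 0, 0, 40, 0]
    - [4, 0, 0, 30, -0.05]
    - [4, 0, -10, 10, -0.111]
    - [4, 0, -20, 0, -0.111]
    - [4, 0, -20, 0, -0.111]

```text
time: 20.62
tcp_pos: [0.4857, 0.3505, 0.1913]
tcp_rot: [0.777, 0.629, 0.001, 0.0]
force: [0.5, -0.1, -1.7]
gripper_width: 0.0113
grasp_force: 59.5
```

Emit:
step_arm:
  rows:
    - [4, 0, -20, 0, -0.111]
    - [4, 0, -20, 0, -0.111]
    - [4, 4, -20, 0, -0.111]
    - [4, 8, -20, 0, -0.111]
    - [4, 10, -20, 0, -0.111]
    - [4, 10, -20, 0, -0.111]
    - [4, 10, -20, 0, -0.111]
    - [4, 10, -20, 0, -0.111]

```text
time: 21.28
tcp_pos: [0.5376, 0.1894, 0.19]
tcp_rot: [0.972, 0.234, -0.0, -0.0]
force: [-0.0, 0.2, -1.6]
gripper_width: 0.0108
grasp_force: 59.5
```

Emit:
step_arm:
  rows:
    - [4, 10, -20, 0, -0.111]
    - [4, 10, -10, 0, -0.111]
    - [4, 10, -1, 0, 0]
    - [4, 5, 0, 0, 0]
    - [4, 0, 0, 0, 0]
    - [4, 0, 0, 0, 0]

```text
time: 21.78
tcp_pos: [0.5726, 0.1603, 0.1898]
tcp_rot: [0.992, 0.129, -0.0, -0.0]
force: [-0.4, -0.4, -3.1]
gripper_width: 0.0108
grasp_force: 59.5
```

```bash
python3 st.py; python3 -c "
from h import *
a=arm.capture('top')[140:280,110:340,::-1]; a=cv2.resize(a,None,fx=3.478,fy=3.478,interpolation=cv2.INTER_CUBIC);cv2.imwrite('pics/m3.png',a)"
```

```text
21.7833 [0.5726 0.1603 0.1898] closeyaw -1.3127 w 0.0108 F [-0.4 -0.4 -3.1] q6 1.57
```

View pics/m3.png

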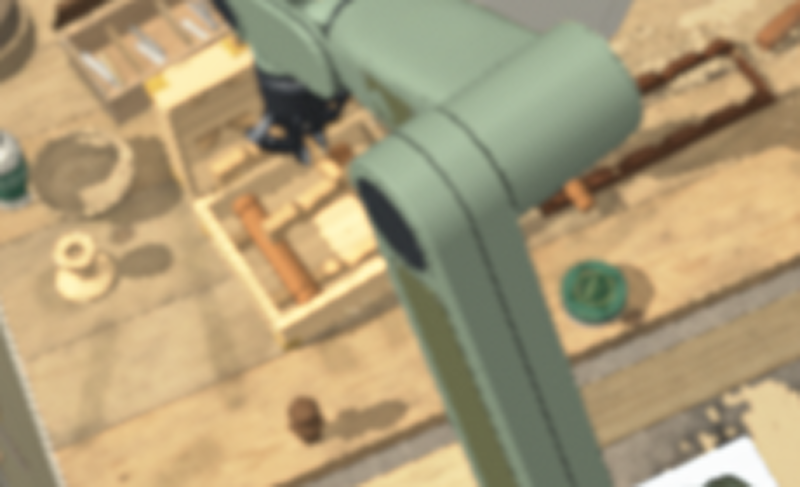

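The carried spacer is over the case, and roller 1 is seated at (245,205) to (300,295). I'll correct the yaw by -0.112 and lower.

Emit:
step_arm:
  rows:
    - [4, 0, 0, 0, -0.06]
    - [4, 0, 0, -20, -0.052]
    - [4, 0, 0, -30, 0]
    - [4, 0, 0, -25, 0]
    - [4, 0, 0, -15, 0]
    - [4, 0, 0, -10, 0]
    - [4, 0, 0, -6, 0]
    - [4, 0, 0, 0, 0]

```text
time: 22.5
tcp_pos: [0.5722, 0.1598, 0.0832]
tcp_rot: [0.997, 0.072, -0.001, 0.0]
force: [-0.5, 1.5, -1.4]
gripper_width: 0.0106
grasp_force: 59.5
```

```bash
python3 st.py
```

```text
22.5 [0.5722 0.1598 0.0832] closeyaw -1.426 w 0.0106 F [-0.5  1.5 -1.4] q6 1.68
```

Emit:
step_arm:
  rows:
    - [4, 0, 0, -4, 0]
    - [4, 0, 0, -3, 0]
    - [4, 0, 0, -2, 0]
    - [4, 0, 0, 0, 0]

```text
time: 22.83
tcp_pos: [0.573, 0.1595, 0.0752]
tcp_rot: [0.997, 0.072, 0.0, 0.0]
force: [0.1, 0.7, -1.3]
gripper_width: 0.0107
grasp_force: 59.5
```

Emit:
step_arm:
  rows:
    - [4, 0, 0, -2, 0]
    - [4, 0, 0, 0, 0]

```text
time: 23.0
tcp_pos: [0.5729, 0.1594, 0.0731]
tcp_rot: [0.997, 0.072, 0.0, 0.0]
force: [0.7, -0.3, -2.1]
gripper_width: 0.0108
grasp_force: 59.5
```

Emit:
step_arm:
  rows:
    - [4, 0, 0, -2, 0]
    - [4, 0, 0, 0, 0]

```text
time: 23.17
tcp_pos: [0.5732, 0.16, 0.0719]
tcp_rot: [0.997, 0.072, 0.001, -0.0]
force: [-1.1, 2.5, 2.0]
gripper_width: 0.0109
grasp_force: 60.1
```

Emit:
step_arm:
  rows:
    - [4, 0, 0, -1, 0]
    - [4, 0, 0, 0, 0]

```text
time: 23.33
tcp_pos: [0.5732, 0.1601, 0.0718]
tcp_rot: [0.997, 0.072, 0.001, -0.0]
force: [-3.1, 1.2, 8.6]
gripper_width: 0.0108
grasp_force: 60.9
```

Seated at the expected height. I'll release and go to the thin roller.

Emit:
step_arm:
  rows:
    - [30, 0, 0, 0, 0]
    - [30, 0, 0, 0, 0]
    - [30, 0, 0, 0, 0]
    - [30, 0, 0, 0, 0]
    - [30, 0, 0, 20, 0]
    - [30, 0, 0, 35, 0]
    - [30, 0, 0, 35, 0]
    - [38, 0, -10, 0, 0]

```text
time: 24.0
tcp_pos: [0.577, 0.1515, 0.1669]
tcp_rot: [0.997, 0.072, 0.007, -0.001]
force: [1.6, 0.4, 0.9]
gripper_width: 0.0376
grasp_force: 0.0
```

Emit:
step_arm:
  rows:
    - [38, -3, -30, 0, -0.02]
    - [38, -4, -35, 0, -0.02]
    - [38, -4, -35, 0, -0.02]
    - [38, -4, -35, 0, -0.025]
    - [38, -4, -35, 0, 0]
    - [38, -4, -35, 0, 0]
    - [38, -3, -32, 0, 0]
    - [38, 0, -31, 0, 0]

```text
time: 24.67
tcp_pos: [0.546, -0.1204, 0.1598]
tcp_rot: [1.0, 0.029, -0.0, 0.0]
force: [0.2, -0.3, 0.5]
gripper_width: 0.0381
grasp_force: 0.0
```

Emit:
step_arm:
  rows:
    - [38, 0, 0, 0, 0]
    - [38, 0, 0, 0, 0]

```text
time: 24.83
tcp_pos: [0.5467, -0.12, 0.1597]
tcp_rot: [1.0, 0.028, -0.0, -0.0]
force: [-0.3, -0.7, -0.1]
gripper_width: 0.0378
grasp_force: 0.0
```

```bash
python3 st.py; python3 -c "
from h import *
a=arm.capture('top')[140:280,110:340,::-1]; a=cv2.resize(a,None,fx=3.478,fy=3.478,interpolation=cv2.INTER_CUBIC)[:343]; b=arm.capture('side')[150:260,200:360,::-1]; b=cv2.resize(b,None,fx=3,fy=3,interpolation=cv2.INTER_CUBIC)
c=np.zeros((600,800,3),np.uint8); c[:270,:]=a[60:330]; c[270:,:480]=b; cv2.imwrite('pics/m4.png',c)"
```

```text
24.8333 [ 0.5467 -0.12    0.1597] closeyaw -1.5153 w 0.0378 F [-0.3 -0.7 -0.1] q6 1.28
```

View pics/m4.png

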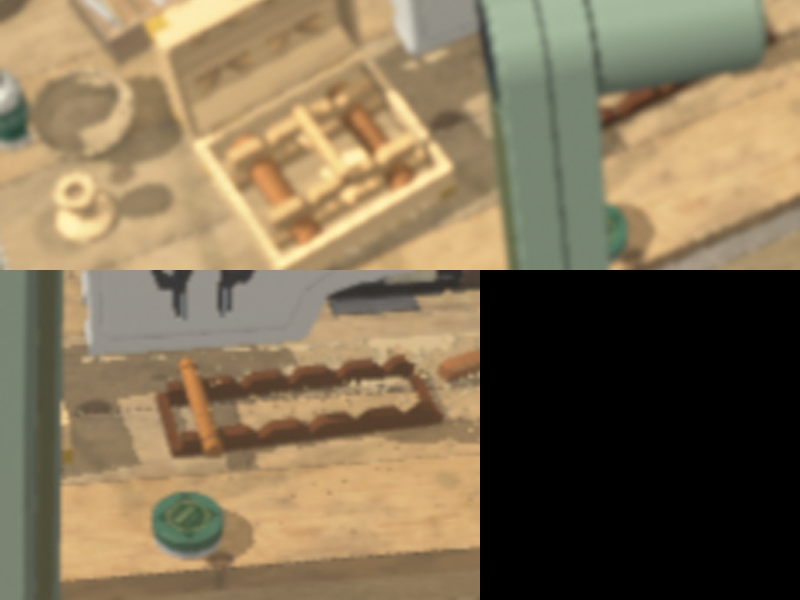

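The spacer sits square over both rollers, and the thin roller is unmoved at (185,365) to (212,447) in the side crop. Next I pick it.

Emit:
step_arm:
  rows:
    - [38, 0, 2.5, -30, 0]
    - [38, 0, 0, -40, 0]
    - [38, 0, 0, -38, 0]
    - [38, 0, 0, -20, 0]
    - [38, 0, 0, -12, 0]
    - [38, 0, 0, -8, 0]
    - [38, 0, 0, 0, 0]
    - [38, 0, 0, 0, 0]

```text
time: 25.6
tcp_pos: [0.5474, -0.1151, 0.0122]
tcp_rot: [1.0, 0.03, 0.0, 0.0]
force: [0.2, 0.8, -0.5]
gripper_width: 0.0381
grasp_force: 0.0
```

Emit:
step_arm:
  rows:
    - [12, 0, 0, 0, 0]
    - [12, 0, 0, 0, 0]
    - [12, 0, 0, 0, 0]
    - [12, 0, 0, 0, 0]
    - [12, 0, 0, 0, 0]
    - [12, 0, 0, 0, 0]

```text
time: 26.1
tcp_pos: [0.548, -0.1187, 0.0137]
tcp_rot: [1.0, 0.031, 0.002, 0.003]
force: [-1.4, -10.6, 3.4]
gripper_width: 0.0203
grasp_force: 58.6
```

```bash
python3 st.py
```

```text
26.1 [ 0.548  -0.1187  0.0137] closeyaw -1.5092 w 0.0203 F [ -1.4 -10.6   3.4] q6 1.28
```

Emit:
step_arm:
  rows:
    - [12, 0, 0, 15, 0]
    - [12, 0, 0, 35, 0]
    - [12, 0, 0, 40, 0]
    - [12, 0, 0, 40, 0]
    - [12, 2, 15, 20, 0.015]
    - [12, 5, 34, 0, 0.015]
    - [12, 5, 34, 0, 0.015]
    - [12, 5, 34, 0, 0.015]

```text
time: 26.77
tcp_pos: [0.5643, 0.0022, 0.1638]
tcp_rot: [0.998, 0.059, 0.002, 0.0]
force: [0.4, 0.1, -0.2]
gripper_width: 0.0198
grasp_force: 58.8
```

Emit:
step_arm:
  rows:
    - [12, 5, 34, 0, 0.015]
    - [12, 5, 34, 0, 0.013]
    - [12, 5, 30, 0, 0]
    - [12, 0, 15, 0, 0]
    - [12, 0, 0, 0, 0]
    - [12, 0, 0, 0, 0]

```text
time: 27.27
tcp_pos: [0.5787, 0.1147, 0.1625]
tcp_rot: [0.997, 0.074, 0.0, 0.0]
force: [0.8, -0.6, -0.9]
gripper_width: 0.0202
grasp_force: 58.8
```

```bash
python3 st.py
```

```text
27.2667 [0.5787 0.1147 0.1625] closeyaw -1.4218 w 0.0202 F [ 0.8 -0.6 -0.9] q6 1.6
```

Emit:
step_arm:
  rows:
    - [12, 0, 1, -25, 0]
    - [12, 0, 0, -30, 0]
    - [12, 0, 0, -15, 0]
    - [12, 0, 0, -10, 0]
    - [12, 0, 0, -5, 0]
    - [12, 0, 0, -3, 0]
    - [12, 0, 0, 0, 0]

```text
time: 27.85
tcp_pos: [0.5793, 0.1145, 0.0744]
tcp_rot: [0.997, 0.073, 0.0, 0.0]
force: [0.1, 0.1, -0.2]
gripper_width: 0.0202
grasp_force: 58.8
```

Emit:
step_arm:
  rows:
    - [12, 0, 0, -1.5, 0]
    - [12, 0, 0, 0, 0]

```text
time: 28.02
tcp_pos: [0.5795, 0.115, 0.0734]
tcp_rot: [0.997, 0.073, 0.001, -0.0]
force: [0.2, 0.4, -0.0]
gripper_width: 0.0199
grasp_force: 58.8
```

Emit:
step_arm:
  rows:
    - [12, 0, 0, -1.5, 0]
    - [12, 0, 0, 0, 0]

```text
time: 28.18
tcp_pos: [0.5796, 0.1152, 0.0721]
tcp_rot: [0.997, 0.073, 0.001, -0.0]
force: [0.5, 1.0, 3.1]
gripper_width: 0.0202
grasp_force: 59.3
```

Emit:
step_arm:
  rows:
    - [12, 0, 0, -1, 0]
    - [12, 0, 0, 0, 0]

```text
time: 28.35
tcp_pos: [0.5797, 0.1154, 0.0717]
tcp_rot: [0.997, 0.073, 0.001, -0.0]
force: [-1.8, -0.2, 7.8]
gripper_width: 0.0203
grasp_force: 59.7
```

Emit:
step_arm:
  rows:
    - [32, 0, 0, 0, 0]
    - [32, 0, 0, 0, 0]
    - [32, 0, 0, 0, 0]
    - [32, 0, 0, 0, 0]
    - [32, 0, 0, 20, 0]
    - [32, 0, 0, 40, 0]
    - [32, 0, 0, 41, 0]
    - [60, 0, 0, 41, 0]

```text
time: 29.02
tcp_pos: [0.5783, 0.1148, 0.213]
tcp_rot: [0.997, 0.073, -0.001, 0.0]
force: [1.4, 0.2, -0.2]
gripper_width: 0.0425
grasp_force: 0.0
```

Emit:
step_arm:
  rows:
    - [60, 0, 0, 41, 0]
    - [60, 0, 0, 41, 0]
    - [60, 0, 0, 41, 0]
    - [60, 0, 0, 15, 0]
    - [60, 15, 8, 0, 0]
    - [60, 30, 18, 0, 0]
    - [60, 30, 18, 0, 0]
    - [60, 30, 18, 0, 0]

```text
time: 29.68
tcp_pos: [0.6847, 0.1774, 0.3503]
tcp_rot: [0.997, 0.073, 0.0, 0.0]
force: [0.6, 1.0, 0.5]
gripper_width: 0.06
grasp_force: 0.0
```

Emit:
step_arm:
  rows:
    - [60, 5, 1, 0, 0]
    - [60, 0, 0, 0, 0]
    - [60, 0, 0, 0, 0]

```text
time: 29.93
tcp_pos: [0.6886, 0.1777, 0.3491]
tcp_rot: [0.997, 0.073, -0.001, 0.0]
force: [0.1, 0.5, -0.5]
gripper_width: 0.0602
grasp_force: 0.0
```

```bash
python3 st.py; python3 -c "
from h import *
a=arm.capture('top')[110:260,120:260,::-1]; a=cv2.resize(a,None,fx=4,fy=4,interpolation=cv2.INTER_CUBIC);cv2.imwrite('pics/m5.png',a)"
```

```text
29.9333 [0.6886 0.1777 0.3491] closeyaw -1.424 w 0.0602 F [ 0.1  0.5 -0.5] q6 1.66
```

View pics/m5.png

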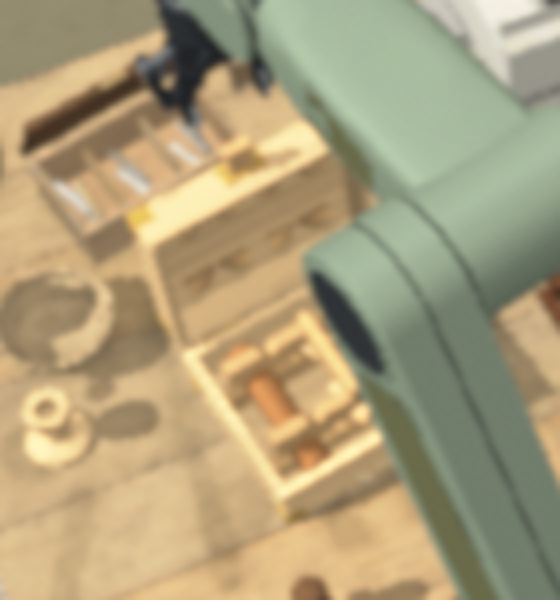

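The visible half of the spacer is undisturbed and the tab is at (238,158). The thin roller is hidden behind the arm. I'll regrip the tab and swing the lid shut.

Emit:
step_arm:
  rows:
    - [60, 1, 0, -25, 0]
    - [60, 0, 0, -30, 0]
    - [60, 0, 0, -20, 0]
    - [60, 0, 0, -11, 0]
    - [60, 0, 0, 0, 0]
    - [60, 0, 0, 0, 0]
    - [15, 0, 0, 0, 0]
    - [15, 0, 0, 0, 0]

```text
time: 30.65
tcp_pos: [0.6905, 0.1781, 0.2665]
tcp_rot: [0.997, 0.073, 0.002, -0.0]
force: [-0.2, 0.3, -1.2]
gripper_width: 0.0371
grasp_force: 0.0
```

Emit:
step_arm:
  rows:
    - [15, 0, 0, 0, 0]
    - [15, 0, 0, 0, 0]
    - [15, 0, 0, 0, 0]
    - [15, 0, 0, 0, 0]

```text
time: 30.98
tcp_pos: [0.6905, 0.1784, 0.2662]
tcp_rot: [0.997, 0.073, 0.002, -0.0]
force: [0.5, 1.0, 6.9]
gripper_width: 0.0269
grasp_force: 61.8
```

```bash
python3 st.py
```

```text
30.9833 [0.6905 0.1784 0.2662] closeyaw -1.4238 w 0.0269 F [0.5 1.  6.9] q6 1.66
```

```bash
python3 - <<'E'
import numpy as np
e=np.linspace(1.658,.158,25); x=-226*np.cos(e); z=226*np.sin(e)
X=np.round((x-x[0])*.9895,1);Y=np.round((x-x[0])*.1445,1);Z=np.round(z-z[0],1)
d=np.c_[np.diff(X),np.diff(Y),np.diff(Z)].round(1)
for i in(0,8,16): print([[15,*map(float,r),0] for r in d[i:i+8]])
E
```

```text
[[15, -14.0, -2.0, 0.8, 0], [15, -13.9, -2.1, -0.1, 0], [15, -14.0, -2.0, -1.0, 0], [15, -13.8, -2.0, -1.8, 0], [15, -13.7, -2.0, -2.8, 0], [15, -13.6, -2.0, -3.5, 0], [15, -13.2, -2.0, -4.5, 0], [15, -13.0, -1.8, -5.2, 0]]
[[15, -12.6, -1.9, -6.1, 0], [15, -12.2, -1.8, -6.8, 0], [15, -11.8, -1.7, -7.7, 0], [15, -11.3, -1.6, -8.3, 0], [15, -10.7, -1.6, -9.0, 0], [15, -10.2, -1.5, -9.7, 0], [15, -9.5, -1.4, -10.3, 0], [15, -8.9, -1.3, -10.9, 0]]
[[15, -8.2, -1.2, -11.5, 0], [15, -7.5, -1.1, -11.9, 0], [15, -6.7, -1.0, -12.4, 0], [15, -5.9, -0.8, -12.8, 0], [15, -5.2, -0.8, -13.1, 0], [15, -4.3, -0.6, -13.4, 0], [15, -3.5, -0.5, -13.7, 0], [15, -2.6, -0.4, -13.9, 0]]
```

Emit:
step_arm:
  rows:
    - [15, -14, -2, 0.8, 0]
    - [15, -13.9, -2.1, -0.1, 0]
    - [15, -14, -2, -1, 0]
    - [15, -13.8, -2, -1.8, 0]
    - [15, -13.7, -2, -2.8, 0]
    - [15, -13.6, -2, -3.5, 0]
    - [15, -13.2, -2, -4.5, 0]
    - [15, -13, -1.8, -5.2, 0]

```text
time: 31.65
tcp_pos: [0.5833, 0.1619, 0.2492]
tcp_rot: [0.997, 0.073, 0.005, 0.0]
force: [2.2, -2.1, 9.4]
gripper_width: 0.0271
grasp_force: 62.9
```

Emit:
step_arm:
  rows:
    - [15, -12.6, -1.9, -6.1, 0]
    - [15, -12.2, -1.8, -6.8, 0]
    - [15, -11.8, -1.7, -7.7, 0]
    - [15, -11.3, -1.6, -8.3, 0]
    - [15, -10.7, -1.6, -9, 0]
    - [15, -10.2, -1.5, -9.7, 0]
    - [15, -9.5, -1.4, -10.3, 0]
    - [15, -8.9, -1.3, -10.9, 0]

```text
time: 32.32
tcp_pos: [0.494, 0.1482, 0.1789]
tcp_rot: [0.997, 0.074, 0.002, 0.001]
force: [-1.6, -4.4, 8.0]
gripper_width: 0.0268
grasp_force: 70.0
```

Emit:
step_arm:
  rows:
    - [15, -8.2, -1.2, -11.5, 0]
    - [15, -7.5, -1.1, -11.9, 0]
    - [15, -6.7, -1, -12.4, 0]
    - [15, -5.9, -0.8, -12.8, 0]
    - [15, -5.2, -0.8, -13.1, 0]
    - [15, 0, 0, 0, 0]

```text
time: 32.82
tcp_pos: [0.4601, 0.143, 0.1144]
tcp_rot: [0.997, 0.074, 0.001, 0.001]
force: [0.9, -5.5, -2.3]
gripper_width: 0.0267
grasp_force: 77.2
```

```bash
python3 st.py
```

```text
32.8167 [0.4601 0.143  0.1144] closeyaw -1.4229 w 0.0267 F [ 0.9 -5.5 -2.3] q6 1.7
```

Emit:
step_arm:
  rows:
    - [15, -3.5, -0.5, -12, 0]
    - [15, -2.6, -0.4, -11, 0]
    - [15, -1.2, -0.2, -7, 0]
    - [15, -0.4, 0, -3, 0]
    - [15, 0, 0, 0, 0]

```text
time: 33.23
tcp_pos: [0.4522, 0.1418, 0.0821]
tcp_rot: [0.997, 0.074, -0.0, 0.001]
force: [-0.1, -6.5, -1.7]
gripper_width: 0.0265
grasp_force: 82.5
```

Emit:
step_arm:
  rows:
    - [15, 0, 0, -2, 0]
    - [15, 0, 0, 0, 0]

```text
time: 33.4
tcp_pos: [0.4519, 0.1418, 0.0804]
tcp_rot: [0.997, 0.074, -0.0, 0.001]
force: [-1.7, -6.0, 1.3]
gripper_width: 0.0272
grasp_force: 82.8
```

Emit:
step_arm:
  rows:
    - [15, 0, 0, -2, 0]
    - [15, 0, 0, 0, 0]

```text
time: 33.57
tcp_pos: [0.4518, 0.1418, 0.0786]
tcp_rot: [0.997, 0.074, -0.0, 0.001]
force: [-1.5, -7.1, 1.0]
gripper_width: 0.027
grasp_force: 83.7
```

Emit:
step_arm:
  rows:
    - [15, 0, 0, -1.5, 0]
    - [15, 0, 0, 0, 0]

```text
time: 33.73
tcp_pos: [0.4515, 0.1417, 0.077]
tcp_rot: [0.997, 0.074, -0.001, 0.001]
force: [-2.9, -6.5, 2.5]
gripper_width: 0.0269
grasp_force: 83.9
```

Emit:
step_arm:
  rows:
    - [15, 0, 0, -1.5, 0]
    - [15, 0, 0, 0, 0]

```text
time: 33.9
tcp_pos: [0.4512, 0.1416, 0.0755]
tcp_rot: [0.997, 0.074, -0.001, 0.001]
force: [-3.5, -6.5, 4.0]
gripper_width: 0.0269
grasp_force: 84.0
```

Emit:
step_arm:
  rows:
    - [15, 0, 0, -1.5, 0]
    - [15, 0, 0, 0, 0]

```text
time: 34.07
tcp_pos: [0.4511, 0.1416, 0.074]
tcp_rot: [0.997, 0.074, -0.001, 0.002]
force: [-3.8, -6.5, 2.8]
gripper_width: 0.0273
grasp_force: 84.4
```

Emit:
step_arm:
  rows:
    - [15, 0, 0, -2, 0]
    - [15, 0, 0, 0, 0]

```text
time: 34.23
tcp_pos: [0.4509, 0.1416, 0.0719]
tcp_rot: [0.997, 0.074, -0.001, 0.002]
force: [-3.3, -6.3, 2.1]
gripper_width: 0.0266
grasp_force: 84.9
```

Emit:
step_arm:
  rows:
    - [15, 0, 0, -2, 0]
    - [15, 0, 0, 0, 0]

```text
time: 34.4
tcp_pos: [0.4505, 0.1415, 0.0698]
tcp_rot: [0.997, 0.074, -0.002, 0.002]
force: [-5.4, -6.0, 1.9]
gripper_width: 0.0269
grasp_force: 85.0
```

```bash
python3 st.py; python3 -c "
from h import *
a=arm.capture('top')[110:260,120:260,::-1]; cv2.imwrite('pics/raw.png',a)
o=cv2.imread('pics/top0.png')[110:260,120:260]
# compare lid left edge/corner region between start and now
for n,(x0,x1,y0,y1) in dict(lidrear=(36,60,60,90),frontleft=(60,85,105,130)).items():
    t=cv2.cvtColor(o[y0:y1,x0:x1],6); s=cv2.cvtColor(np.ascontiguousarray(a)[y0-6:y1+6,x0-6:x1+6],6)
    m=cv2.matchTemplate(s,t,cv2.TM_CCOEFF_NORMED); print(n,cv2.minMaxLoc(m)[1::2])"
```

```text
34.4 [0.4505 0.1415 0.0698] closeyaw -1.4236 w 0.0269 F [-5.4 -6.   1.9] q6 1.71
lidrear (0.9967644214630127, (6, 6))
frontleft (0.9078591465950012, (6, 7))
```

Emit:
step_arm:
  rows:
    - [15, 0.5, 0, -2, 0]
    - [15, 0, 0, 0, 0]

```text
time: 34.62
tcp_pos: [0.4505, 0.1415, 0.0676]
tcp_rot: [0.997, 0.074, -0.003, 0.002]
force: [-5.4, -6.0, 2.0]
gripper_width: 0.0268
grasp_force: 86.1
```

Emit:
step_arm:
  rows:
    - [15, 0.5, 0, -2, 0]
    - [15, 0, 0, 0, 0]

```text
time: 34.78
tcp_pos: [0.4501, 0.1415, 0.0655]
tcp_rot: [0.997, 0.073, -0.003, 0.002]
force: [-7.7, -5.4, 3.0]
gripper_width: 0.0268
grasp_force: 86.1
```

Emit:
step_arm:
  rows:
    - [15, 0.5, 0, -2, 0]
    - [15, 0, 0, 0, 0]

```text
time: 34.95
tcp_pos: [0.45, 0.1414, 0.0633]
tcp_rot: [0.997, 0.074, -0.004, 0.002]
force: [-8.5, -5.6, 3.4]
gripper_width: 0.0268
grasp_force: 86.6
```

```bash
cat > cmp.py <<'E'
from h import *
o=cv2.cvtColor(cv2.imread('pics/top0.png'),6); a=cv2.cvtColor(np.ascontiguousarray(arm.capture('top')),7)
for n,(x0,x1,y0,y1) in dict(lidtop_left=(166,186,185,215),lidfrontL=(182,204,216,234),frontbase=(186,215,226,246),spacerless_cup=(120,145,200,228)).items():
    s=8; up=lambda i,p:cv2.resize(i[y0-p:y1+p,x0-p:x1+p],None,fx=s,fy=s,interpolation=cv2.INTER_CUBIC)
    m=cv2.matchTemplate(up(a,5),up(o,0),cv2.TM_CCOEFF_NORMED); _,v,_,l=cv2.minMaxLoc(m)
    print(n,round(v,3),"shift px",np.array(l)/s-5)
# predicted shift of lid front-left top corner per lid angle
q=[.573,.1605,.146];c,sn=np.cos(q[2]),np.sin(q[2])
def P(x,y,z,t):
    dx,dz=x-.097,z-.062; X=.097+dx*np.cos(t)+dz*np.sin(t); Z=.062-dx*np.sin(t)+dz*np.cos(t)
    return proj("top",[q[0]+c*X-sn*y,q[1]+sn*X+c*y,Z])[0]
for t in(.03,.06,.1):print(t,(P(-.097,.113,.107,t)-P(-.097,.113,.107,0)).round(2))
E
python3 cmp.py
```

```text
lidtop_left 0.993 shift px [0.125 0.625]
lidfrontL 0.883 shift px [-0.125  3.   ]
frontbase 0.768 shift px [-0.5  1. ]
spacerless_cup 0.999 shift px [0. 0.]
0.03 [-0.4 -1. ]
0.06 [-0.82 -2.04]
0.1 [-1.41 -3.46]
```

Emit:
step_arm:
  rows:
    - [15, 1, 0, -2, 0]
    - [15, 0, 0, 0, 0]

```text
time: 35.17
tcp_pos: [0.4498, 0.1414, 0.0619]
tcp_rot: [0.997, 0.074, -0.005, 0.002]
force: [-13.2, -5.1, 12.4]
gripper_width: 0.027
grasp_force: 87.5
```

Emit:
step_arm:
  rows:
    - [15, 1, 0, -2, 0]
    - [15, 0, 0, 0, 0]

```text
time: 35.33
tcp_pos: [0.4498, 0.1414, 0.0617]
tcp_rot: [0.997, 0.074, -0.006, 0.002]
force: [-19.5, -5.2, 29.9]
gripper_width: 0.0271
grasp_force: 89.6
```

Emit:
step_arm:
  rows:
    - [15, 1, 0, -2, 0]
    - [15, 0, 0, 0, 0]

```text
time: 35.5
tcp_pos: [0.4497, 0.1414, 0.0616]
tcp_rot: [0.997, 0.074, -0.007, 0.002]
force: [-29.1, -6.5, 48.9]
gripper_width: 0.0268
grasp_force: 91.6
```

```bash
python3 cmp.py|head -3
```

```text
lidtop_left 0.993 shift px [0.125 0.75 ]
lidfrontL 0.878 shift px [-0.125  3.375]
frontbase 0.737 shift px [-0.625  1.125]
```

Emit:
step_arm:
  rows:
    - [15, -2.5, 0, 4, 0]
    - [15, 0, 0, 0, 0]
    - [60, 0, 0, 0, 0]
    - [60, 0, 0, 0, 0]
    - [60, 0, 0, 0, 0]
    - [60, 0, 0, 0, 0]
    - [60, -3, 0, 15, 0]
    - [60, -3, 0, 30, 0]

```text
time: 36.22
tcp_pos: [0.4462, 0.1427, 0.1046]
tcp_rot: [0.997, 0.073, -0.004, 0.001]
force: [0.5, 0.9, 0.1]
gripper_width: 0.0602
grasp_force: 0.0
```

Emit:
step_arm:
  rows:
    - [60, 0, 0, 40, 0]
    - [60, 0, -20, 40, 0]
    - [60, -10, -35, 0, 0]
    - [60, -10, -35, 0, 0]
    - [60, -10, -35, 0, 0]
    - [60, -10, -35, 0, 0]
    - [60, -10, -35, 0, 0]
    - [60, -10, -35, 0, 0]

```text
time: 36.88
tcp_pos: [0.3878, -0.0868, 0.1844]
tcp_rot: [0.997, 0.074, 0.0, 0.0]
force: [0.1, -0.8, 0.0]
gripper_width: 0.06
grasp_force: 0.0
```

Emit:
step_arm:
  rows:
    - [60, -10, -35, 0, 0]
    - [60, -10, -35, 0, 0]
    - [60, -10, -35, 0, 0]
    - [60, -5, -35, 0, 0]
    - [60, 0, -35, 0, 0]
    - [60, 0, -35, 0, 0]
    - [60, 0, 0, 0, 0]
    - [60, 0, 0, 0, 0]

```text
time: 37.55
tcp_pos: [0.3533, -0.2969, 0.1839]
tcp_rot: [0.997, 0.072, -0.0, -0.0]
force: [-0.4, 1.4, -0.4]
gripper_width: 0.0601
grasp_force: 0.0
```

```bash
python3 st.py; cat >> cmp.py <<'E'
# angle: warp the initial lid by hypothetical change; measure several lid points
print("edges along -x line across lid front edge, y=+.09,.06,.03 (profile of red-blue/gray)")
b=arm.capture('top').astype(np.float32)
o3=cv2.imread('pics/top0.png')[:,:,::-1].astype(np.float32)
def best(img):
    # brightness drop lid top -> lid front face: sample 2mm inside vs outside for each angle
    r=[]
    for t in np.arange(-.06,.16,.01):
        v=0
        for y in(.095,.08,.065,.05,.035,-.035,-.05,-.065,-.08,-.095):
            for k,sg in((.006,1),(.010,1),(-.006,-1),(-.010,-1)):
                p=P(-.097,y,.107,t) ; p2=P(-.097+.03,y,.107,t); d=(p2-p)/np.linalg.norm(p2-p); s_=p+d*(k/.0037)
                v+=sg*cv2.getRectSubPix(img,(1,1),tuple(map(float,s_))).mean()
        r.append((round(float(v)),round(float(t),2)))
    return sorted(r)[::-1][:3]
print("start",best(o3),"now",best(b))
E
python3 cmp.py
```

```text
37.55 [ 0.3533 -0.2969  0.1839] closeyaw -1.4272 w 0.0601 F [-0.4  1.4 -0.4] q6 0.7
lidtop_left 0.992 shift px [0.25  0.625]
lidfrontL 0.907 shift px [0.625 2.875]
frontbase 0.744 shift px [-0.375  1.   ]
spacerless_cup 0.999 shift px [0. 0.]
0.03 [-0.4 -1. ]
0.06 [-0.82 -2.04]
0.1 [-1.41 -3.46]
edges along -x line across lid front edge, y=+.09,.06,.03 (profile of red-blue/gray)
start [(1682, 0.07), (1657, 0.06), (1650, 0.08)] now [(1741, 0.0), (1740, -0.01), (1704, 0.01)]
```

```bash
python3 -c "
from workcell import arm
print(arm.job_done())"
```

```text
the job is handed in; nothing more can be done
None
```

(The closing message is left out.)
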